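# Fetch the dropper bottle from behind the stock

### The job

The small blue dropper bottle at the back of the steel stock tray is needed in the round holder. First take the white bottle and the blue carton that stand in front of it out of the stock tray and stand both on the empty white tray; only then stand the dropper bottle upright in the round holder; and finally put the white bottle and the carton back upright exactly where each stood, the carton turned the same way as before. Knock nothing over and leave the lidded sample cup in the stock tray where it is.

Things in the scene. Friction and masses are not known exactly. Their poses are not given: they have to be found in the camera images.
- rack: Fixed steel stock tray, 152 (own x) by 230 (own y) mm, floor 6 mm above the bench, rim 16 mm above the bench and 4 mm thick. Origin: centre of its underside, on the bench; z up. The bottle and the carton stand in its front half (own x about -35 mm, own y about +48 and -48 mm, either way round), the dropper bottle and the sample cup in its back half (own x about +38 mm, own y about +36 and -36 mm, either way round).
- white_tray: Fixed empty white plastic tray, the side area; 142 (own x) by 230 (own y) mm, floor 6 mm above the bench, rim 12 mm above the bench and 4 mm thick. Origin: centre of its underside, on the bench; z up. Bottle and carton fit on it side by side along its own y, one at +48 and one at -48 mm.
- holder: Fixed round holder: an aluminium cup on a grey 100 x 100 mm foot plate with a screw at each corner. Cup inside diameter 60 mm, its floor 6 mm and its rim 20 mm above the bench. Origin: on the cup's axis, on the bench; z up.
- white_bottle: Loose round white bottle with a white screw cap: body diameter 60 mm up to 158 mm, cap diameter 36 mm from 153 to 177 mm above its foot, 0.35 kg. Origin: centre of its underside; z up along its axis.
- carton: Loose upright blue folding carton, a rigid box 102 (own x) by 62 (own y) by 153 (z) mm, 0.21 kg. Origin: centre of its underside; z up. Grip it across own y, near the top. Its own x points along the stock tray's own y (within 0.1 rad).
- dropper: Loose small blue dropper bottle with a white cap and black rubber bulb, 93 mm high: round body diameter 36 mm with straight sides up to about 50 mm above its foot, slim cap and bulb, diameter 22 mm, above the shoulder; 0.055 kg. Origin: centre of its underside; z up along its axis. Grip it round the body.
- cup: Loose sample cup with a red screw lid, 41 mm diameter, 59 mm high, beside the dropper bottle in the back of the stock tray; it stays there. Origin: centre of its underside; z up.
Mind the look-alikes: they are no part of the job. There is more than one size of the dropper; the one meant has the size given above.

How it is judged:
On the way, in this order (a step that is already met when the one before it is completed fails the run):
1. the white bottle and the carton both stand released on the white tray while the dropper bottle is still in its place (x of white_bottle in the frame of white_tray between -0.05 and 0.05 m and y of white_bottle in the frame of white_tray between -0.09 and 0.09 m and z of each of white_bottle, carton in the frame of white_tray below 0.012 m and angle between each of white_bottle, carton's own z axis and vertical below 0.1 rad and linear speed of each of white_bottle, carton below 0.03 m/s and contact force between each of white_bottle, carton and the fingers below 0.1 N and x of carton in the frame of white_tray between -0.05 and 0.05 m and y of carton in the frame of white_tray between -0.09 and 0.09 m and distance of dropper from where it was at the start of the episode below 0.02 m), for 0.2 s.
2. the dropper bottle stands released in the holder while the white bottle and the carton are still on the white tray (horizontal distance between dropper and holder below 0.015 m and z of dropper in the frame of holder below 0.011 m and angle between each of dropper, white_bottle, carton's own z axis and vertical below 0.1 rad and linear speed of each of dropper, white_bottle, carton below 0.03 m/s and contact force between each of dropper, white_bottle, carton and the fingers below 0.1 N and x of white_bottle in the frame of white_tray between -0.05 and 0.05 m and y of white_bottle in the frame of white_tray between -0.09 and 0.09 m and z of each of white_bottle, carton in the frame of white_tray below 0.012 m and x of carton in the frame of white_tray between -0.05 and 0.05 m and y of carton in the frame of white_tray between -0.09 and 0.09 m), for 0.2 s.
At the end, for the whole second after the job is handed in: Dropper bottle upright on the floor of the holder's cup; white bottle and carton upright within 15 mm of where each started, carton within 0.25 rad of the stock tray's long side; sample cup upright within 15 mm of its start; all at rest and released (horizontal distance between dropper and holder below 0.015 m and z of dropper in the frame of holder below 0.011 m and angle between each of dropper, white_bottle, carton, cup's own z axis and vertical below 0.1 rad and linear speed of dropper below 0.03 m/s and contact force between dropper and the fingers below 0.1 N and distance of each of white_bottle, carton, cup from where it was at the start of the episode below 0.015 m and linear speed of each of white_bottle, carton, cup below 0.02 m/s and angular speed of each of white_bottle, carton, cup below 0.2 rad/s and angle between the x axis of carton and the y axis of rack, either way round below 0.25 rad); the robot touches nothing.
It fails at once if the white bottle, carton, dropper bottle or sample cup is tipped over (more than about 35 degrees) (angle between any of white_bottle, carton, dropper, cup's own z axis and vertical above 0.6 rad).
It fails at once if the sample cup is moved by more than 30 mm (distance of cup from where it was at the start of the episode above 0.03 m).
It also fails if it takes over 134 s, if anything falls off the work surface, if the arm or the gripper's body presses on something with over 40 N, if the wrist force passes 120 N, or if a joint passes its speed limit or range.

### The arm

A 7-joint arm with a two-finger parallel gripper is mounted at the origin on a cart in front of the work surface, level with it; the furniture and walls round the work are solid. World frame = base frame: x ahead of the robot, y to its left, z up, the work surface at z = 0. Lengths are in m, angles in rad, forces in N, time in s.
With the tool pointing down it reaches from about 0.4 to 0.85 m from the base axis. Payload 4.5 kg.
Tool frame: the origin (TCP) lies midway between the tips of the shut fingers; the grasp point (between the pads) lies 19 mm behind it; z points along the fingers, y is the line along which they close (so a half turn about z gives the same grasp; the last joint's range is limited). The gripper opens to 88 mm and grips with 3 to 60 N. Pads are 18 mm wide; open, the fingers measure 123 mm over their backs; the gripper's body (75 mm by 187 mm) begins 45 mm behind the grasp point.
Start: joints at [1.189, 0.689, -0.195, 1.565, 0.157, 0.902, -0.215], TCP at [0.252, -0.572, 0.239] pointing down, gripper open.
Joint ranges: [-3.01, 3.01], [-0.46, 2.08], [-1.47, 1.51], [0.13, 2.56], [-1, 4.14], [0.04, 2.09], [-2.66, 2.66]. Speed limits (rad/s): [2.57, 2.57, 3.14, 3.14, 3.14, 3.14, 3.14].

### API

Orientations are given as a unit quaternion [x, y, z, w].
In Python, from plant import get_state, viewer, workorder gives the robot as it stands. The module is installed in compiled form; this text tells all that it offers.
- The arm moves only by the tool step_arm, never from a script. Its argument "motion" is a list of rows, each an object of numbers: "wx", "wy", "wz": the turn, a rotation vector about the tool's x, y, z each as a share of 180 degrees, from -1 to 1; "dx", "dy", "dz": the shift along the tool's x, y, z each as a share of 8 cm, from -1 to 1; "claw": the finger opening in mm, from 0 to 88.1. A call has 1 to 8 rows; each row is the pose to reach, as a shift and turn from the pose commanded when the call began, along the tool's axes at that moment, turning the shorter way round; what a row does not reach only later rows make up. A row lasts 1/10 s, in which the tool goes at most 50 mm and 8.59 degrees, less where a joint would pass 70% of its speed; a pose out of reach is approached as far as the arm can. A call with a number of a shift or a turn outside -1 to 1 is refused whole. A call with a gripper value outside its range is refused whole. The fingers move at their own pace and stop on an object; "force" is the grip in N (left out, the last holds). Time passes only in rows, so rows that repeat a pose let the fingers close. It gives the time, the measured TCP pose, the force, the opening and the grip force at its end, in the units of the state.
- get_state(): the state, without advancing time (a new reading comes with each control period).
- viewer.snapshot(name): name is "side" or "top"; returns (picture, depth): 480x640x3 uint8, red, green, blue; 480x640 float32, m along the optical axis (not along the pixel's ray), 0 where there is no reading.
- viewer.calibration(name): a dict with "vfov" (degrees; the focal length in pixels is half the picture's height over the tangent of half this angle, whatever the lens; pixels are square), "cx", "cy" (the principal point, pixels), "dist_coeffs" ([k1, k2, p1, p2, k3] as OpenCV has them; the pictures are not rectified), "extrinsics" (4x4, takes a point from camera to world coordinates). Camera axes: x right, y down, z forward; pixel columns grow to the right and rows downward; lengths in m; the calibration is good to about 2 mm. A picture is of the moment at which its call begins. calibration takes no time and is no camera call.
- workorder.finish_job(): hands the job in; it is judged then, once.
The state is a dict: "clock": time; "q": joint angles; "qd": joint speeds; "joint_torque": joint torques, N m; "tool_pos": TCP position; "eef_rot": TCP orientation; "contact_force": force on the tool from outside, world axes, zero at the start; "moment": the same for the moment, N m; "opening": opening from 0.0 (shut) to 1.0 (fully open); "finger_force": force on a finger pad.
Only numpy, scipy, OpenCV 4.12 (cv2) and the standard library are available. Lean on these libraries where they do the work, as an engineer would, in place of code of your own. Each camera call takes 0.05 s, during which the arm holds its last target. There are 200 camera calls.

## Working session

There is one attempt and no reset: what is moved stays moved. The work goes in short steps, Python scripts to look and compute and a tool call to move; the robot and the scene stay as the last step left them, time stands still between calls to the robot, and variables do not carry over. Pictures are saved under pics/ and viewed, at most 14 in all, crops included, and the job is handed in when it is done.

Besides the shell and the picture viewer there is one more tool, called after "Request:" as name([rows], argument=value, ...), one row to a line, values as JSON. step_arm: Moves the arm, as the interface text tells. Shift numbers are shares of 8 cm and turn numbers shares of 180 degrees, none past 1 either way. Its arguments: {"type":"object","properties":{"motion":{"type":"array","items":{"type":"object","properties":{"wx":{"type":"number","minimum":-1,"maximum":1},"wy":{"type":"number","minimum":-1,"maximum":1},"wz":{"type":"number","minimum":-1,"maximum":1},"dx":{"type":"number","minimum":-1,"maximum":1},"dy":{"type":"number","minimum":-1,"maximum":1},"dz":{"type":"number","minimum":-1,"maximum":1},"claw":{"type":"number"}}}},"force":{"type":"number"}},"required":["motion"]}

```bash
mkdir -p pics
cat > h.py <<'E'
import numpy as np,cv2
from plant import get_state,viewer,workorder
from scipy.spatial.transform import Rotation as R
def snap(n,tag):
    p,d=viewer.snapshot(n); cv2.imwrite(f'pics/{tag}.png',p[:,:,::-1]); np.save(f'pics/{tag}.npy',d); return p,d
def cloud(n,d):
    c=viewer.calibration(n); h,w=d.shape
    f=h/2/np.tan(np.radians(c['vfov'])/2)
    K=np.array([[f,0,c['cx']],[0,f,c['cy']],[0,0,1]])
    u,v=np.meshgrid(np.arange(w),np.arange(h))
    pts=np.stack([u,v],-1).reshape(-1,1,2).astype(np.float64)
    n2=cv2.undistortPoints(pts,K,np.array(c['dist_coeffs'],float)).reshape(h,w,2)
    P=np.concatenate([n2*d[...,None],d[...,None]],-1)
    T=np.array(c['extrinsics']); W=P@T[:3,:3].T+T[:3,3]
    W[d==0]=np.nan
    return W
E
python3 - <<'E'
from h import *
for n in('top','side'):
    snap(n,n+'0'); c=viewer.calibration(n); print(n,c['vfov'],np.round(c['extrinsics'],3).tolist(),c['dist_coeffs'])
s=get_state(); print(s['clock'],s['tool_pos'],s['eef_rot'],R.from_quat(s['eef_rot']).as_matrix().round(3))
E
```

```text
top 48.62914678876426 [[-0.014, -0.989, 0.148, 0.292], [-0.999, 0.018, 0.031, 0.033], [-0.033, -0.147, -0.989, 1.128], [0.0, 0.0, 0.0, 1.0]] [-0.103478  0.        0.        0.        0.      ]
side 56.022147364927356 [[0.999, 0.036, -0.018, 0.44], [0.036, -0.591, 0.806, -0.652], [0.019, -0.806, -0.592, 0.573], [0.0, 0.0, 0.0, 1.0]] [-0.00382728  0.          0.          0.          0.        ]
0.1 [ 0.25222253 -0.57123735  0.23801371] [ 9.78455615e-01  2.06455664e-01 -2.06549448e-04 -7.91060879e-04] [[ 0.915  0.404 -0.001]
 [ 0.404 -0.915  0.001]
 [-0.    -0.002 -1.   ]]
```

View pics/top0.png

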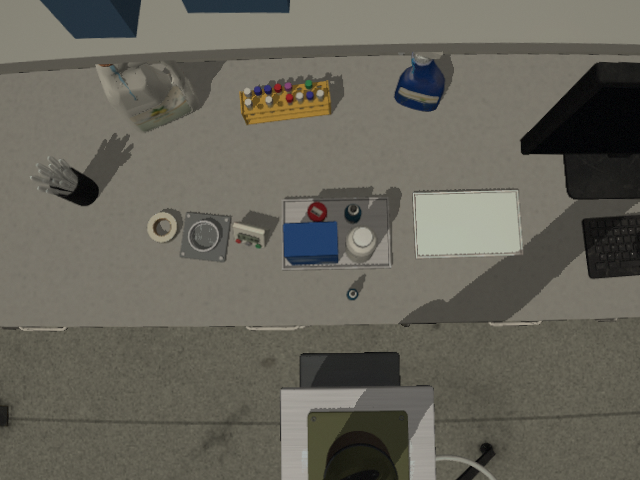

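View pics/side0.png

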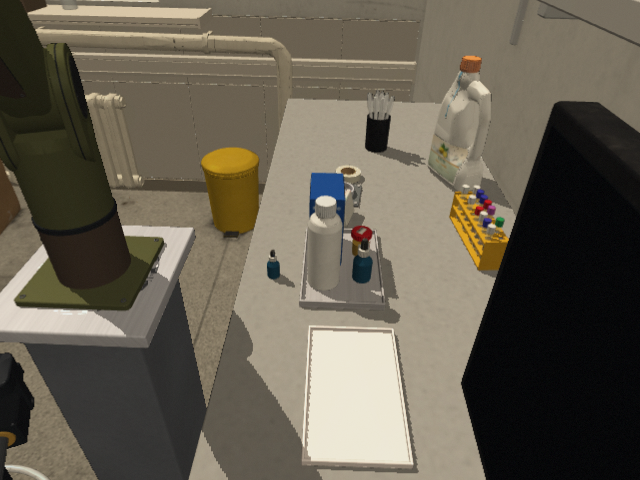

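The dropper to move is the one inside the tray, at top (352,212). The carton top is at (311,238), the bottle cap at (362,236), the cup at (317,211), the white tray at (468,223) and the holder at (205,236). The small dropper at (352,294) is a decoy, and a white gadget stands beside the holder at (250,235).

```bash
cat > m.py <<'E'
from h import *
d=np.load('pics/top0.npy'); W=cloud('top',d)
p=cv2.imread('pics/top0.png'); ds=np.load('pics/side0.npy'); S=cloud('side',ds); ps=cv2.imread('pics/side0.png')
def rect(pts):
    (c,s,a)=cv2.minAreaRect(pts.astype(np.float32)); return np.round(c,4),np.round(s,4),round(a,2)
def circ(P):
    x,y=P[:,0],P[:,1];A=np.c_[2*x,2*y,np.ones(len(x))];s=np.linalg.lstsq(A,x*x+y*y,rcond=None)[0];return s[0].round(4),s[1].round(4),np.sqrt(s[2]+s[0]**2+s[1]**2).round(4)
for nm,w,(a,b,c,e) in [('rack',W,(275,190,400,275)),('wtray',W,(405,180,530,265)),('holder',W,(175,205,236,268)),('gad',W,(231,215,270,255))]:
    r=w[b:e,a:c].reshape(-1,3); r=r[~np.isnan(r[:,0])]
    print(nm,'z pct',np.percentile(r[:,2],[1,10,50,90,99.5]).round(4))
    if nm in('wtray','rack'):print(rect(r[(r[:,2]>(.004))][:,:2]))
    if nm=='holder':
        print(rect(r[r[:,2]>.003][:,:2])); q=r[r[:,2]>.014]; print(len(q),q.mean(0),circ(q))
    if nm=='gad': q=r[r[:,2]>.01]; print(q.min(0),q.max(0))
r=W[195:275,275:400].reshape(-1,3)
q=r[abs(r[:,2]-.159)<.006]; print('carton top',len(q),rect(q[:,:2]),q[:,2].mean())
q=r[r[:,2]>.172]; print('cap top',len(q),q.mean(0),rect(q[:,:2]))
hsv=cv2.cvtColor(p,cv2.COLOR_BGR2HSV)
for nm,w,(a,b,c,e),lo,hi in [('cup',W,(300,195,330,225),.05,.075),('drop',W,(340,200,366,226),.02,.11),('dropS',S,(350,235,378,285),.02,.11),('dropSbody',S,(350,235,378,285),.02,.05),('cupS',S,(348,222,375,255),.02,.075),('bottleS',S,(300,190,348,295),.03,.15),('capS',S,(300,190,348,225),.162,.19)]:
    r=w[b:e,a:c].reshape(-1,3); q=r[(r[:,2]>lo)&(r[:,2]<hi)]
    print(nm,len(q),q.mean(0).round(4),q.min(0).round(4),q.max(0).round(4),circ(q) if nm in('dropSbody','bottleS','capS') else '')
E
python3 m.py
```

```text
rack z pct [-0.0027  0.0003  0.0089  0.1599  0.1855]
(array([0.4782, 0.0358]), array([0.2694, 0.1832]), 88.99)
wtray z pct [-0.003  -0.      0.0059  0.0101  0.0157]
(array([ 0.4949, -0.247 ]), array([0.2755, 0.1846]), 88.82)
holder z pct [-0.0029 -0.0003  0.0052  0.0113  0.0497]
(array([0.4742, 0.3184]), array([0.1464, 0.1371]), 88.94)
300 [0.475281   0.3198717  0.02333373] (np.float64(0.4854), np.float64(0.3159), np.float64(0.0463))
gad z pct [-0.0029 -0.0007  0.004   0.0544  0.06  ]
[0.44365098 0.18219568 0.01004747] [0.50093927 0.25596734 0.06196219]
carton top 1923 (array([0.4403, 0.0529]), array([0.0644, 0.1676]), 1.34) 0.15919867022578593
cap top 307 [ 0.43708823 -0.00951558  0.18350825] (array([ 0.438 , -0.0096]), array([0.0349, 0.034 ]), 31.4)
cup 314 [0.5093 0.0766 0.0651] [0.4903 0.057  0.0557] [0.5304 0.0959 0.0704] 
drop 272 [0.5049 0.0042 0.0628] [ 0.4922 -0.0131  0.0204] [0.5277 0.0202 0.1032] 
dropS 770 [0.51   0.0098 0.0534] [ 0.4917 -0.0197  0.0202] [0.5312 0.0797 0.1001] 
dropSbody 330 [0.5086 0.0096 0.0351] [ 0.4937 -0.0197  0.0202] [0.5294 0.0797 0.0498] (np.float64(0.5135), np.float64(0.0273), np.float64(0.0415))
cupS 386 [0.5091 0.0638 0.0565] [ 0.4914 -0.0108  0.0203] [0.5312 0.0946 0.0749] 
bottleS 2205 [ 0.4422 -0.0204  0.0965] [ 0.409  -0.0443  0.0301] [0.4876 0.2482 0.15  ] (np.float64(0.4409), np.float64(0.0726), np.float64(0.1055))
capS 407 [ 0.4394 -0.0193  0.1773] [ 0.4219 -0.0306  0.162 ] [0.4574 0.0051 0.1851] (np.float64(0.4395), np.float64(-0.0148), np.float64(0.014))
```

```bash
cat >> h.py <<'E'
def ray(n,uv,z):
    c=viewer.calibration(n); f=240/np.tan(np.radians(c['vfov'])/2)
    K=np.array([[f,0,c['cx']],[0,f,c['cy']],[0,0,1]])
    q=cv2.undistortPoints(np.array(uv,float).reshape(-1,1,2),K,np.array(c['dist_coeffs'],float)).reshape(-1,2)
    T=np.array(c['extrinsics']); dd=np.c_[q,np.ones(len(q))]@T[:3,:3].T
    return T[:3,3]+dd*((z-T[2,3])/dd[:,2])[:,None]
E
python3 - <<'E'
from h import *
d=np.load('pics/top0.npy'); W=cloud('top',d); p=cv2.imread('pics/top0.png'); ps=cv2.imread('pics/side0.png');S=cloud('side',np.load('pics/side0.npy'))
hsv=cv2.cvtColor(p,cv2.COLOR_BGR2HSV)
m=np.zeros((480,640),bool); m[215:265,278:345]=1
blue=(hsv[...,0]>100)&(hsv[...,0]<130)&(hsv[...,1]>120)&m&(abs(W[...,2]-.159)<.008)
ys,xs=np.nonzero(blue); P=ray('top',np.c_[xs,ys],.159); r=cv2.minAreaRect(P[:,:2].astype(np.float32)); print('carton',len(xs),r,P.mean(0), W[blue][:,2].mean())
# dropper top bulb & cup
for n,Wc,box,lo,hi in [('bulbT',W,(340,200,366,226),.085,.11),('bulbS',S,(350,235,378,285),.075,.11),('cupT',W,(300,195,330,225),.058,.07)]:
    a,b,c,e=box;q=Wc[b:e,a:c].reshape(-1,3);q=q[(q[:,2]>lo)&(q[:,2]<hi)];print(n,len(q),np.median(q,0),q.min(0),q.max(0))
a,b,c,e=350,235,378,285;q=S[b:e,a:c].reshape(-1,3);q=q[(q[:,2]>.02)&(q[:,2]<.05)&(q[:,1]<.012)]
print('dropbody S',len(q),q.min(0),q.max(0))
big=lambda im,x0,y0,x1,y1,k:cv2.resize(im[y0:y1,x0:x1],None,fx=k,fy=k,interpolation=cv2.INTER_CUBIC)
A=big(p,175,180,275,275,4);B=big(p,275,180,400,275,4);C=big(p,405,180,530,265,4)
o=np.zeros((760,900,3),np.uint8);o[:380,:400]=A;o[:380,400:900]=B;o[380:720,:500]=C
cv2.imwrite('pics/crop0.png',cv2.resize(o,None,fx=.78,fy=.78,interpolation=cv2.INTER_AREA)[:600,:800])
E
```

```text
carton 1811 ((0.4388565719127655, 0.08521595597267151), (0.0643138512969017, 0.09870447963476181), 1.3873016834259033) [0.43874991 0.08495884 0.159     ] 0.15937590302535476
bulbT 40 [0.50849996 0.00285776 0.09686406] [ 0.50324069 -0.00354096  0.08545562] [0.5159936  0.00864022 0.1032044 ]
bulbS 123 [ 0.51101732 -0.00406156  0.08393533] [ 0.50134935 -0.01073725  0.07517388] [0.52107963 0.0065258  0.10014146]
cupT 309 [0.50913147 0.07720967 0.06517736] [0.49025467 0.05698568 0.0589347 ] [0.53043159 0.0959412  0.06990349]
dropbody S 237 [ 0.49367736 -0.01972052  0.02021367] [5.29035879e-01 2.29143836e-04 4.97767584e-02]
```

View pics/crop0.png

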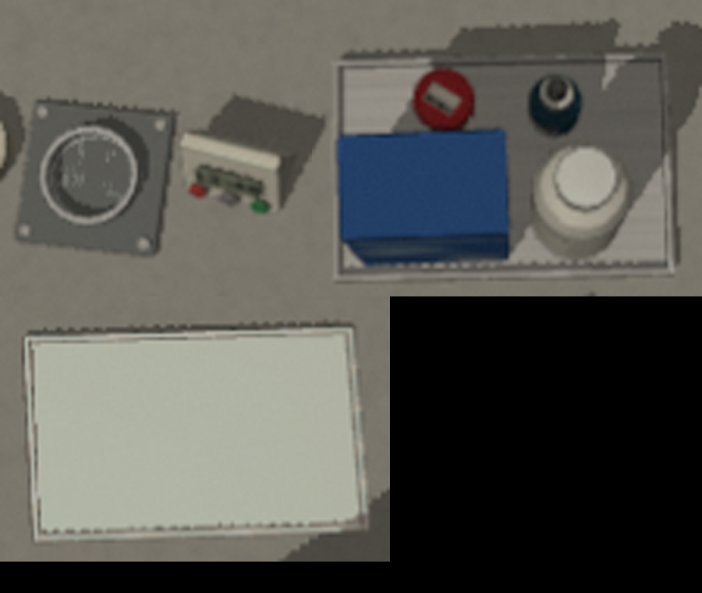

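Request:
step_arm([
  {"dx": 0.8, "dy": -1, "wz": -0.368},
  {"dx": 0.8, "dy": -1, "wz": -0.368},
  {"dx": 0.8, "dy": -1, "wz": -0.368},
  {"dx": 0.8, "dy": -1, "wz": -0.368},
  {"dx": 0.8, "dy": -1, "wz": -0.368},
  {"dx": 0.8, "dy": -1, "wz": -0.368},
  {"dx": 0.8, "dy": -1, "wz": -0.368},
  {"dx": 0.8, "dy": -1, "wz": -0.368},
])

```text
$.motion[0]: bad value
```

Run:
```python
from h import *
s=get_state();print(s['clock'],s['tool_pos'],R.from_quat(s['eef_rot']).as_matrix().round(3).tolist(),s['q'])
print('holder',ray('top',[[203.8,235.8]],.02))
for n,c,z in [('rack',[[281.7,199.9],[388.1,197.3],[391.7,267.5],[282.4,269.7]],.016),('wt',[[412.7,191.4],[518.1,189.2],[522.6,254.2],[416.5,258.1]],.012)]:
    P=ray('top',c,z);e=P[0]-P[1];print(n,P.mean(0),np.degrees(np.arctan2(-e[0],e[1])),np.linalg.norm(e),np.linalg.norm(P[1]-P[2]))
```

```text
0.1 [ 0.25222253 -0.57123735  0.23801371] [[0.915, 0.404, -0.001], [0.404, -0.915, 0.001], [-0.0, -0.002, -1.0]] [ 1.18878577  0.68988531 -0.19457715  1.56619209  0.1572852   0.90254286
 -0.21511332]
holder [[0.47161151 0.3202019  0.02      ]]
rack [0.4723879 0.0379034 0.016    ] 0.24539842574561083 0.22818674540572467 0.15073449051508025
wt [ 0.49021297 -0.24409161  0.012     ] 0.2946462147273984 0.22924428110412595 0.14157151467278264
```

Request:
step_arm([
  {"wx": 0, "wy": 0, "wz": -0.368, "dx": 0.8, "dy": -1, "dz": 0, "claw": 88},
  {"wx": 0, "wy": 0, "wz": -0.368, "dx": 0.8, "dy": -1, "dz": 0, "claw": 88},
  {"wx": 0, "wy": 0, "wz": -0.368, "dx": 0.8, "dy": -1, "dz": 0, "claw": 88},
  {"wx": 0, "wy": 0, "wz": -0.368, "dx": 0.8, "dy": -1, "dz": 0, "claw": 88},
  {"wx": 0, "wy": 0, "wz": -0.368, "dx": 0.8, "dy": -1, "dz": 0, "claw": 88},
  {"wx": 0, "wy": 0, "wz": -0.368, "dx": 0.8, "dy": -1, "dz": 0, "claw": 88},
  {"wx": 0, "wy": 0, "wz": -0.368, "dx": 0.8, "dy": -1, "dz": 0, "claw": 88},
  {"wx": 0, "wy": 0, "wz": -0.368, "dx": 0.8, "dy": -1, "dz": 0, "claw": 88},
], force=20)

```text
clock: 0.9
tool_pos: [0.2783, -0.4725, 0.2384]
eef_rot: [0.705, 0.709, 0.0, -0.0]
contact_force: [-0.1, -0.1, -0.5]
opening: 0.994
finger_force: 0.0
```

Request:
step_arm([
  {"wx": 0, "wy": 0, "wz": 0, "dx": 0.96, "dy": 0.333, "dz": -0.1, "claw": 88},
  {"wx": 0, "wy": 0, "wz": 0, "dx": 0.96, "dy": 0.333, "dz": -0.1, "claw": 88},
  {"wx": 0, "wy": 0, "wz": 0, "dx": 0.96, "dy": 0.333, "dz": -0.1, "claw": 88},
])

```text
clock: 1.2
tool_pos: [0.3072, -0.3915, 0.2472]
eef_rot: [0.704, 0.71, 0.001, -0.0]
contact_force: [0.5, -0.7, 0.1]
opening: 0.999
finger_force: 0.0
```

Request:
step_arm([
  {"wx": 0, "wy": 0, "wz": 0, "dx": 0.96, "dy": 0.333, "dz": 0, "claw": 88},
  {"wx": 0, "wy": 0, "wz": 0, "dx": 0.96, "dy": 0.333, "dz": 0, "claw": 88},
  {"wx": 0, "wy": 0, "wz": 0, "dx": 0.96, "dy": 0.333, "dz": 0, "claw": 88},
])

```text
clock: 1.5
tool_pos: [0.3332, -0.3156, 0.2469]
eef_rot: [0.704, 0.71, 0.001, -0.0]
contact_force: [0.4, -0.2, -0.1]
opening: 1.001
finger_force: 0.0
```

Request:
step_arm([
  {"wx": 0, "wy": 0, "wz": 0, "dx": 0.96, "dy": 0.333, "dz": 0, "claw": 88},
  {"wx": 0, "wy": 0, "wz": 0, "dx": 0.96, "dy": 0.333, "dz": 0, "claw": 88},
  {"wx": 0, "wy": 0, "wz": 0, "dx": 0.96, "dy": 0.333, "dz": 0, "claw": 88},
])

```text
clock: 1.8
tool_pos: [0.3599, -0.2397, 0.247]
eef_rot: [0.705, 0.71, 0.001, 0.0]
contact_force: [0.2, 0.2, -0.3]
opening: 0.999
finger_force: 0.0
```

Request:
step_arm([
  {"wx": 0, "wy": 0, "wz": 0, "dx": 0.96, "dy": 0.333, "dz": 0, "claw": 88},
  {"wx": 0, "wy": 0, "wz": 0, "dx": 0.96, "dy": 0.333, "dz": 0, "claw": 88},
  {"wx": 0, "wy": 0, "wz": 0, "dx": 0.96, "dy": 0.333, "dz": 0, "claw": 88},
])

```text
clock: 2.1
tool_pos: [0.3867, -0.1634, 0.2469]
eef_rot: [0.705, 0.709, 0.001, 0.0]
contact_force: [-0.3, -0.4, -0.7]
opening: 0.999
finger_force: 0.0
```

Request:
step_arm([
  {"wx": 0, "wy": 0, "wz": 0, "dx": 0.96, "dy": 0.333, "dz": 0, "claw": 88},
  {"wx": 0, "wy": 0, "wz": 0, "dx": 0.96, "dy": 0.333, "dz": 0, "claw": 88},
  {"wx": 0, "wy": 0, "wz": 0, "dx": 0.96, "dy": 0.333, "dz": 0, "claw": 88},
])

```text
clock: 2.4
tool_pos: [0.4136, -0.0868, 0.2469]
eef_rot: [0.705, 0.709, 0.001, 0.0]
contact_force: [0.5, -0.9, -0.4]
opening: 0.997
finger_force: 0.0
```

Request:
step_arm([
  {"wx": 0, "wy": 0, "wz": 0, "dx": 0.94, "dy": 0.305, "dz": 0, "claw": 88},
  {"wx": 0, "wy": 0, "wz": 0, "dx": 0.94, "dy": 0.305, "dz": 0, "claw": 88},
  {"wx": 0, "wy": 0, "wz": 0, "dx": 0.94, "dy": 0.305, "dz": 0, "claw": 88},
  {"wx": 0, "wy": 0, "wz": 0, "dx": 0.94, "dy": 0.305, "dz": 0, "claw": 88},
  {"wx": 0, "wy": 0, "wz": 0, "dx": 0.94, "dy": 0.305, "dz": 0, "claw": 88},
])

```text
clock: 2.9
tool_pos: [0.4353, -0.0162, 0.2463]
eef_rot: [0.708, 0.706, -0.001, 0.0]
contact_force: [-0.7, -0.4, -0.8]
opening: 0.998
finger_force: 0.0
```

Run:
```python
from h import *
snap('side','side1');snap('top','top1')
a=cv2.imread('pics/side1.png')[100:340,220:460];b=cv2.imread('pics/top1.png')[150:350,200:500]
o=np.zeros((600,800,3),np.uint8);o[:480,:480]=cv2.resize(a,None,fx=2,fy=2);o[:200,490:790]=b
cv2.imwrite('pics/v1.png',o)
```

```text
(no output)
```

View pics/v1.png

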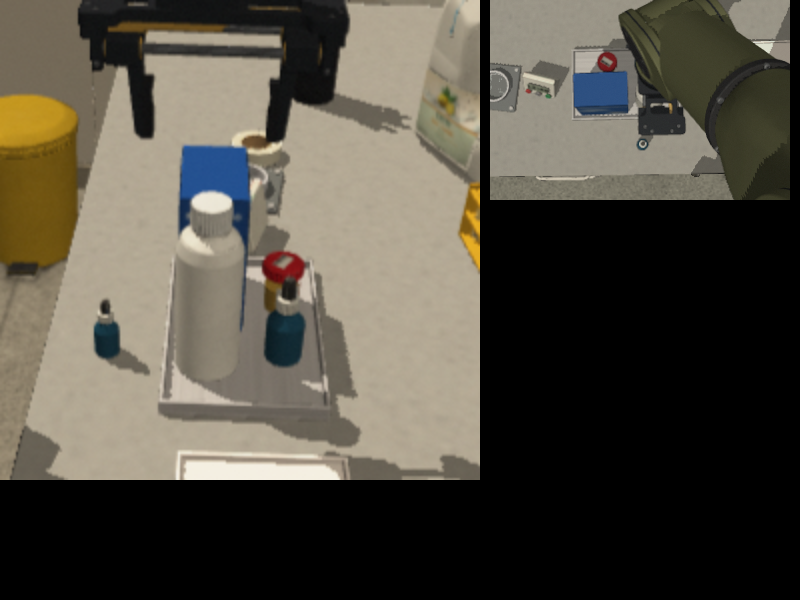

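Run:
```python
from h import *
s=get_state();print(s['clock'],s['tool_pos'],s['q'].round(3) if hasattr(s['q'],'round') else s['q'],R.from_quat(s['eef_rot']).as_matrix().round(3).tolist())
```

```text
3.0 [ 0.43533897 -0.01553071  0.24650573] [ 0.275  0.471 -0.509  2.088  0.366  0.67  -0.481] [[0.002, 1.0, -0.001], [1.0, -0.002, -0.001], [-0.001, -0.001, -1.0]]
```

Request:
step_arm([
  {"wx": 0, "wy": 0, "wz": 0, "dx": 0.05, "dy": 0.035, "dz": 0.0, "claw": 88},
  {"wx": 0, "wy": 0, "wz": 0, "dx": 0.05, "dy": 0.035, "dz": 0.4, "claw": 88},
  {"wx": 0, "wy": 0, "wz": 0, "dx": 0.05, "dy": 0.035, "dz": 0.8, "claw": 88},
  {"wx": 0, "wy": 0, "wz": 0, "dx": 0.05, "dy": 0.035, "dz": 1.0, "claw": 88},
  {"wx": 0, "wy": 0, "wz": 0, "dx": 0.05, "dy": 0.035, "dz": 1.0, "claw": 88},
])

```text
clock: 3.5
tool_pos: [0.4375, -0.0096, 0.1651]
eef_rot: [0.707, 0.708, -0.002, -0.001]
contact_force: [0.4, -0.6, -0.2]
opening: 0.999
finger_force: 0.0
```

Request:
step_arm([
  {"wx": 0, "wy": 0, "wz": 0, "dx": 0, "dy": 0, "dz": 0.2, "claw": 88},
  {"wx": 0, "wy": 0, "wz": 0, "dx": 0, "dy": 0, "dz": 0.4, "claw": 88},
  {"wx": 0, "wy": 0, "wz": 0, "dx": 0, "dy": 0, "dz": 0.53, "claw": 88},
  {"wx": 0, "wy": 0, "wz": 0, "dx": 0, "dy": 0, "dz": 0.53, "claw": 88},
])

```text
clock: 3.9
tool_pos: [0.4388, -0.0094, 0.1242]
eef_rot: [0.707, 0.708, -0.0, 0.0]
contact_force: [-1.3, 0.4, 0.9]
opening: 0.996
finger_force: 0.0
```

Request:
step_arm([
  {"wx": 0, "wy": 0, "wz": 0, "dx": 0, "dy": 0, "dz": 0, "claw": 64},
  {"wx": 0, "wy": 0, "wz": 0, "dx": 0, "dy": 0, "dz": 0, "claw": 62},
  {"wx": 0, "wy": 0, "wz": 0, "dx": 0, "dy": 0, "dz": 0, "claw": 60},
  {"wx": 0, "wy": 0, "wz": 0, "dx": 0, "dy": 0, "dz": 0, "claw": 45},
  {"wx": 0, "wy": 0, "wz": 0, "dx": 0, "dy": 0, "dz": 0, "claw": 45},
  {"wx": 0, "wy": 0, "wz": 0, "dx": 0, "dy": 0, "dz": 0, "claw": 45},
  {"wx": 0, "wy": 0, "wz": 0, "dx": 0, "dy": 0, "dz": 0, "claw": 45},
], force=30)

```text
clock: 4.6
tool_pos: [0.4389, -0.0094, 0.1248]
eef_rot: [0.707, 0.707, 0.0, 0.0]
contact_force: [-0.3, -0.1, 7.0]
opening: 0.671
finger_force: 30.0
```

Request:
step_arm([
  {"wx": 0, "wy": 0, "wz": 0, "dx": 0, "dy": 0, "dz": -0.06, "claw": 45},
  {"wx": 0, "wy": 0, "wz": 0, "dx": 0, "dy": 0, "dz": -0.2, "claw": 45},
  {"wx": 0, "wy": 0, "wz": 0, "dx": 0, "dy": 0, "dz": -0.4, "claw": 45},
  {"wx": 0, "wy": 0, "wz": 0, "dx": 0, "dy": 0, "dz": -0.6, "claw": 45},
  {"wx": 0, "wy": 0, "wz": 0, "dx": 0, "dy": 0, "dz": -0.7, "claw": 45},
  {"wx": 0, "wy": 0, "wz": 0, "dx": 0, "dy": 0, "dz": -0.7, "claw": 45},
])

```text
clock: 5.2
tool_pos: [0.4389, -0.0094, 0.1809]
eef_rot: [0.707, 0.707, 0.001, 0.0]
contact_force: [-0.2, -0.5, -4.8]
opening: 0.671
finger_force: 30.0
```

Request:
step_arm([
  {"wx": 0, "wy": 0, "wz": 0, "dx": -0.1, "dy": 0.02, "dz": 0, "claw": 45},
  {"wx": 0, "wy": 0, "wz": 0, "dx": -0.3, "dy": 0.05, "dz": 0, "claw": 45},
  {"wx": 0, "wy": 0, "wz": 0, "dx": -0.6, "dy": 0.09, "dz": 0, "claw": 45},
  {"wx": 0, "wy": 0, "wz": 0, "dx": -0.875, "dy": 0.13, "dz": 0, "claw": 45},
  {"wx": 0, "wy": 0, "wz": 0, "dx": -0.875, "dy": 0.13, "dz": 0, "claw": 45},
])

```text
clock: 5.7
tool_pos: [0.4482, -0.0839, 0.1791]
eef_rot: [0.709, 0.705, -0.002, -0.0]
contact_force: [-0.3, 1.0, -4.3]
opening: 0.674
finger_force: 30.0
```

Request:
step_arm([
  {"wx": 0, "wy": 0, "wz": 0, "dx": -0.2, "dy": 0.03, "dz": 0, "claw": 45},
  {"wx": 0, "wy": 0, "wz": 0, "dx": -0.45, "dy": 0.06, "dz": 0, "claw": 45},
  {"wx": 0, "wy": 0, "wz": 0, "dx": -0.7, "dy": 0.1, "dz": 0, "claw": 45},
  {"wx": 0, "wy": 0, "wz": 0, "dx": -0.875, "dy": 0.13, "dz": 0, "claw": 45},
])

```text
clock: 6.1
tool_pos: [0.4588, -0.151, 0.1793]
eef_rot: [0.707, 0.707, -0.001, -0.001]
contact_force: [0.2, 0.5, -4.5]
opening: 0.673
finger_force: 30.0
```

Request:
step_arm([
  {"wx": 0, "wy": 0, "wz": 0, "dx": -0.2, "dy": 0.03, "dz": 0, "claw": 45},
  {"wx": 0, "wy": 0, "wz": 0, "dx": -0.45, "dy": 0.06, "dz": 0, "claw": 45},
  {"wx": 0, "wy": 0, "wz": 0, "dx": -0.7, "dy": 0.1, "dz": 0, "claw": 45},
  {"wx": 0, "wy": 0, "wz": 0, "dx": -0.875, "dy": 0.13, "dz": 0, "claw": 45},
])

```text
clock: 6.5
tool_pos: [0.4693, -0.2209, 0.1793]
eef_rot: [0.707, 0.707, -0.001, -0.001]
contact_force: [0.2, 0.5, -4.9]
opening: 0.679
finger_force: 30.0
```

Request:
step_arm([
  {"wx": 0, "wy": 0, "wz": 0, "dx": -0.2, "dy": 0.03, "dz": 0, "claw": 45},
  {"wx": 0, "wy": 0, "wz": 0, "dx": -0.45, "dy": 0.06, "dz": 0, "claw": 45},
  {"wx": 0, "wy": 0, "wz": 0, "dx": -0.7, "dy": 0.1, "dz": 0, "claw": 45},
  {"wx": 0, "wy": 0, "wz": 0, "dx": -0.875, "dy": 0.13, "dz": 0, "claw": 45},
  {"wx": 0, "wy": 0, "wz": 0, "dx": -0.875, "dy": 0.13, "dz": 0, "claw": 45},
])

```text
clock: 7.0
tool_pos: [0.4801, -0.2916, 0.1796]
eef_rot: [0.708, 0.706, -0.001, 0.0]
contact_force: [0.5, -0.8, -5.1]
opening: 0.675
finger_force: 30.0
```

Run:
```python
from h import *
snap('side','side2')
s=get_state();print(s['clock'],s['tool_pos'],np.round(s['q'],3),R.from_quat(s['eef_rot']).as_matrix().round(3).tolist(),s['contact_force'])
```

```text
7.05 [ 0.48010595 -0.28953881  0.17973167] [ 0.758  0.722 -0.506  1.811  0.495  0.738 -0.017] [[0.0, 1.0, -0.001], [1.0, -0.0, 0.001], [0.001, -0.001, -1.0]] [-0.37509454  0.63356286 -4.31265433]
```

View pics/side2.png

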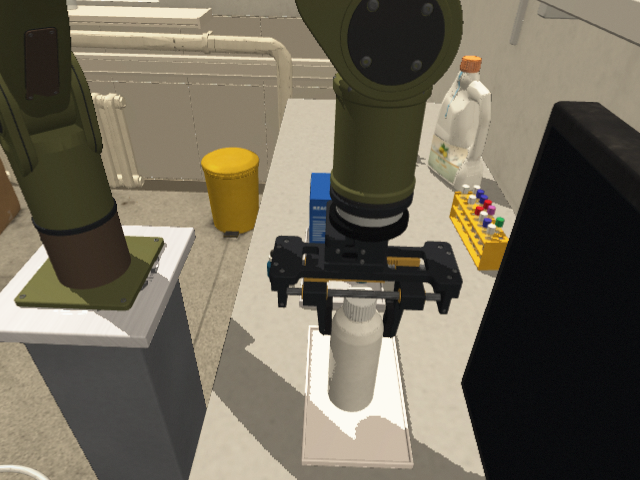

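The bottle hangs upright over the white tray, with its foot near pixel (352,405). I'm lowering it and releasing it.

Request:
step_arm([
  {"wx": 0, "wy": 0, "wz": 0, "dx": 0, "dy": 0, "dz": 0.2, "claw": 45},
  {"wx": 0, "wy": 0, "wz": 0, "dx": 0, "dy": 0, "dz": 0.4, "claw": 45},
  {"wx": 0, "wy": 0, "wz": 0, "dx": 0, "dy": 0, "dz": 0.55, "claw": 45},
  {"wx": 0, "wy": 0, "wz": 0, "dx": 0, "dy": 0, "dz": 0.62, "claw": 45},
  {"wx": 0, "wy": 0, "wz": 0, "dx": 0, "dy": 0, "dz": 0.66, "claw": 45},
  {"wx": 0, "wy": 0, "wz": 0, "dx": 0, "dy": 0, "dz": 0.68, "claw": 45},
  {"wx": 0, "wy": 0, "wz": 0, "dx": 0, "dy": 0, "dz": 0.68, "claw": 45},
])

```text
clock: 7.75
tool_pos: [0.4808, -0.2893, 0.1262]
eef_rot: [0.707, 0.708, 0.0, 0.0]
contact_force: [-0.1, -0.8, -4.6]
opening: 0.673
finger_force: 30.0
```

Request:
step_arm([
  {"wx": 0, "wy": 0, "wz": 0, "dx": 0, "dy": 0, "dz": 0.02, "claw": 45},
  {"wx": 0, "wy": 0, "wz": 0, "dx": 0, "dy": 0, "dz": 0.03, "claw": 45},
  {"wx": 0, "wy": 0, "wz": 0, "dx": 0, "dy": 0, "dz": 0.03, "claw": 45},
  {"wx": 0, "wy": 0, "wz": 0, "dx": 0, "dy": 0, "dz": 0.03, "claw": 45},
])

```text
clock: 8.15
tool_pos: [0.481, -0.2896, 0.1249]
eef_rot: [0.707, 0.707, 0.0, 0.001]
contact_force: [-2.1, -0.1, 6.0]
opening: 0.671
finger_force: 30.0
```

Request:
step_arm([
  {"wx": 0, "wy": 0, "wz": 0, "dx": 0, "dy": 0, "dz": 0, "claw": 70},
  {"wx": 0, "wy": 0, "wz": 0, "dx": 0, "dy": 0, "dz": 0, "claw": 88},
  {"wx": 0, "wy": 0, "wz": 0, "dx": 0, "dy": 0, "dz": 0, "claw": 88},
  {"wx": 0, "wy": 0, "wz": 0, "dx": 0, "dy": 0, "dz": 0, "claw": 88},
  {"wx": 0, "wy": 0, "wz": 0, "dx": 0, "dy": 0, "dz": -0.4, "claw": 88},
  {"wx": 0, "wy": 0, "wz": 0, "dx": 0, "dy": 0, "dz": -0.8, "claw": 88},
  {"wx": 0, "wy": 0, "wz": 0, "dx": 0, "dy": 0, "dz": -1.0, "claw": 88},
  {"wx": 0, "wy": 0, "wz": 0, "dx": 0, "dy": 0, "dz": -1.0, "claw": 88},
])

```text
clock: 8.95
tool_pos: [0.4821, -0.2898, 0.2057]
eef_rot: [0.707, 0.707, 0.001, 0.002]
contact_force: [0.2, 1.5, 0.4]
opening: 1.0
finger_force: 0.0
```

Request:
step_arm([
  {"wx": 0, "wy": 0, "wz": 0, "dx": 0.9375, "dy": -0.105, "dz": 0, "claw": 88},
  {"wx": 0, "wy": 0, "wz": 0, "dx": 0.9375, "dy": -0.105, "dz": 0, "claw": 88},
  {"wx": 0, "wy": 0, "wz": 0, "dx": 0.9375, "dy": -0.105, "dz": 0, "claw": 88},
])

```text
clock: 9.25
tool_pos: [0.4713, -0.2097, 0.2028]
eef_rot: [0.704, 0.71, 0.0, -0.002]
contact_force: [0.1, -0.1, -0.1]
opening: 0.995
finger_force: 0.0
```

Request:
step_arm([
  {"wx": 0, "wy": 0, "wz": 0, "dx": 0.9375, "dy": -0.105, "dz": 0, "claw": 88},
  {"wx": 0, "wy": 0, "wz": 0, "dx": 0.9375, "dy": -0.105, "dz": 0, "claw": 88},
  {"wx": 0, "wy": 0, "wz": 0, "dx": 0.9375, "dy": -0.105, "dz": 0, "claw": 88},
])

```text
clock: 9.55
tool_pos: [0.4632, -0.136, 0.203]
eef_rot: [0.705, 0.71, 0.0, -0.001]
contact_force: [0.5, 0.3, 0.2]
opening: 1.002
finger_force: 0.0
```

Request:
step_arm([
  {"wx": 0, "wy": 0, "wz": 0, "dx": 0.9375, "dy": -0.105, "dz": 0, "claw": 88},
  {"wx": 0, "wy": 0, "wz": 0, "dx": 0.9375, "dy": -0.105, "dz": 0, "claw": 88},
  {"wx": 0, "wy": 0, "wz": 0, "dx": 0.9375, "dy": -0.105, "dz": 0, "claw": 88},
])

```text
clock: 9.85
tool_pos: [0.4552, -0.062, 0.2032]
eef_rot: [0.705, 0.709, 0.0, -0.001]
contact_force: [0.6, -0.6, -0.3]
opening: 0.994
finger_force: 0.0
```

Request:
step_arm([
  {"wx": 0, "wy": 0, "wz": 0, "dx": 0.9375, "dy": -0.105, "dz": 0, "claw": 88},
  {"wx": 0, "wy": 0, "wz": 0, "dx": 0.9375, "dy": -0.105, "dz": 0, "claw": 88},
  {"wx": 0, "wy": 0, "wz": 0, "dx": 0.9375, "dy": -0.105, "dz": 0, "claw": 88},
])

```text
clock: 10.15
tool_pos: [0.4472, 0.0125, 0.2033]
eef_rot: [0.705, 0.709, 0.001, -0.0]
contact_force: [-0.5, -0.3, -0.2]
opening: 1.003
finger_force: 0.0
```

Request:
step_arm([
  {"wx": 0, "wy": 0, "wz": 0, "dx": 0.9375, "dy": -0.105, "dz": 0, "claw": 88},
  {"wx": 0, "wy": 0, "wz": 0, "dx": 0.9375, "dy": -0.105, "dz": 0, "claw": 88},
  {"wx": 0, "wy": 0, "wz": 0, "dx": 0.9375, "dy": -0.105, "dz": 0, "claw": 88},
  {"wx": 0, "wy": 0, "wz": 0, "dx": 0.9375, "dy": -0.105, "dz": 0, "claw": 88},
])

```text
clock: 10.55
tool_pos: [0.4387, 0.0834, 0.203]
eef_rot: [0.707, 0.707, -0.001, 0.001]
contact_force: [0.5, -0.1, -1.1]
opening: 0.997
finger_force: 0.0
```

Run:
```python
from h import *
snap('side','side3')
s=get_state();print(s['clock'],s['tool_pos'],np.round(s['q'],3),R.from_quat(s['eef_rot']).as_matrix().round(3).tolist(),s['contact_force'])
```

```text
10.6 [0.43855427 0.08286945 0.20299974] [ 0.005  0.553 -0.453  2.114  0.445  0.568 -0.773] [[0.002, 1.0, -0.001], [1.0, -0.002, -0.002], [-0.002, -0.001, -1.0]] [ 0.04855593 -0.38134293  0.39661811]
```

View pics/side3.png

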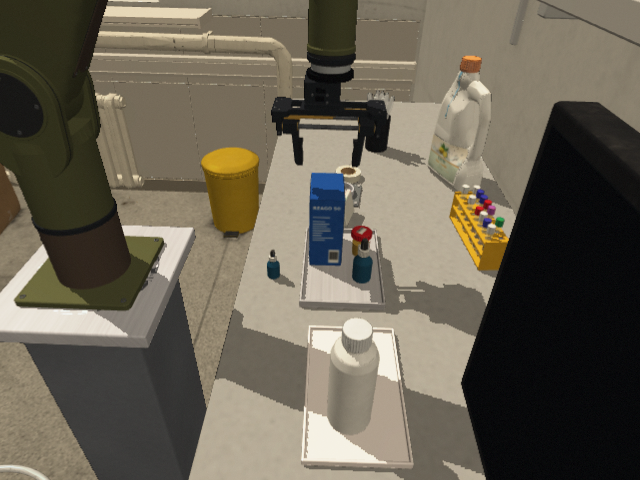

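Request:
step_arm([
  {"wx": 0, "wy": 0, "wz": 0, "dx": 0.025, "dy": 0.005, "dz": 0.35, "claw": 88},
  {"wx": 0, "wy": 0, "wz": 0, "dx": 0.025, "dy": 0.005, "dz": 0.7, "claw": 88},
  {"wx": 0, "wy": 0, "wz": 0, "dx": 0.025, "dy": 0.005, "dz": 0.9, "claw": 88},
  {"wx": 0, "wy": 0, "wz": 0, "dx": 0.025, "dy": 0.005, "dz": 1.0, "claw": 88},
  {"wx": 0, "wy": 0, "wz": 0, "dx": 0.025, "dy": 0.005, "dz": 1.0, "claw": 88},
])

```text
clock: 11.1
tool_pos: [0.4383, 0.0859, 0.1227]
eef_rot: [0.707, 0.707, -0.001, 0.0]
contact_force: [0.1, 0.3, 0.3]
opening: 1.004
finger_force: 0.0
```

Request:
step_arm([
  {"wx": 0, "wy": 0, "wz": 0, "dx": 0, "dy": 0, "dz": 0, "claw": 68},
  {"wx": 0, "wy": 0, "wz": 0, "dx": 0, "dy": 0, "dz": 0, "claw": 65},
  {"wx": 0, "wy": 0, "wz": 0, "dx": 0, "dy": 0, "dz": 0, "claw": 63},
  {"wx": 0, "wy": 0, "wz": 0, "dx": 0, "dy": 0, "dz": 0, "claw": 61},
  {"wx": 0, "wy": 0, "wz": 0, "dx": 0, "dy": 0, "dz": 0, "claw": 50},
  {"wx": 0, "wy": 0, "wz": 0, "dx": 0, "dy": 0, "dz": 0, "claw": 50},
  {"wx": 0, "wy": 0, "wz": 0, "dx": 0, "dy": 0, "dz": 0, "claw": 50},
  {"wx": 0, "wy": 0, "wz": 0, "dx": 0, "dy": 0, "dz": 0, "claw": 50},
], force=25)

```text
clock: 11.9
tool_pos: [0.4392, 0.0877, 0.1241]
eef_rot: [0.707, 0.707, 0.001, 0.001]
contact_force: [1.6, -1.5, 5.5]
opening: 0.701
finger_force: 24.9
```

Request:
step_arm([
  {"wx": 0, "wy": 0, "wz": 0, "dx": 0, "dy": 0, "dz": -0.06, "claw": 50},
  {"wx": 0, "wy": 0, "wz": 0, "dx": 0, "dy": 0, "dz": -0.2, "claw": 50},
  {"wx": 0, "wy": 0, "wz": 0, "dx": 0, "dy": 0, "dz": -0.4, "claw": 50},
  {"wx": 0, "wy": 0, "wz": 0, "dx": 0, "dy": 0, "dz": -0.6, "claw": 50},
  {"wx": 0, "wy": 0, "wz": 0, "dx": 0, "dy": 0, "dz": -0.7, "claw": 50},
  {"wx": 0, "wy": 0, "wz": 0, "dx": 0, "dy": 0, "dz": -0.7, "claw": 50},
])

```text
clock: 12.5
tool_pos: [0.4387, 0.0877, 0.1802]
eef_rot: [0.707, 0.707, 0.001, 0.0]
contact_force: [0.2, 0.3, -1.0]
opening: 0.702
finger_force: 24.9
```

Request:
step_arm([
  {"wx": 0, "wy": 0, "wz": 0, "dx": -0.1, "dy": 0.02, "dz": 0, "claw": 50},
  {"wx": 0, "wy": 0, "wz": 0, "dx": -0.3, "dy": 0.05, "dz": 0, "claw": 50},
  {"wx": 0, "wy": 0, "wz": 0, "dx": -0.6, "dy": 0.1, "dz": 0, "claw": 50},
  {"wx": 0, "wy": 0, "wz": 0, "dx": -0.875, "dy": 0.14, "dz": 0, "claw": 50},
])

```text
clock: 12.9
tool_pos: [0.4493, 0.016, 0.1786]
eef_rot: [0.707, 0.708, -0.001, -0.0]
contact_force: [1.1, 0.2, -2.0]
opening: 0.704
finger_force: 24.9
```

Request:
step_arm([
  {"wx": 0, "wy": 0, "wz": 0, "dx": -0.2, "dy": 0.03, "dz": 0, "claw": 50},
  {"wx": 0, "wy": 0, "wz": 0, "dx": -0.45, "dy": 0.06, "dz": 0, "claw": 50},
  {"wx": 0, "wy": 0, "wz": 0, "dx": -0.7, "dy": 0.1, "dz": 0, "claw": 50},
  {"wx": 0, "wy": 0, "wz": 0, "dx": -0.875, "dy": 0.14, "dz": 0, "claw": 50},
])

```text
clock: 13.3
tool_pos: [0.46, -0.0548, 0.1784]
eef_rot: [0.707, 0.707, -0.001, -0.001]
contact_force: [0.4, -0.2, -2.6]
opening: 0.704
finger_force: 24.9
```

Request:
step_arm([
  {"wx": 0, "wy": 0, "wz": 0, "dx": -0.2, "dy": 0.03, "dz": 0, "claw": 50},
  {"wx": 0, "wy": 0, "wz": 0, "dx": -0.45, "dy": 0.06, "dz": 0, "claw": 50},
  {"wx": 0, "wy": 0, "wz": 0, "dx": -0.7, "dy": 0.1, "dz": 0, "claw": 50},
  {"wx": 0, "wy": 0, "wz": 0, "dx": -0.875, "dy": 0.14, "dz": 0, "claw": 50},
])

```text
clock: 13.7
tool_pos: [0.4712, -0.1247, 0.1783]
eef_rot: [0.707, 0.707, -0.001, -0.001]
contact_force: [0.3, 0.0, -1.7]
opening: 0.704
finger_force: 24.9
```

Request:
step_arm([
  {"wx": 0, "wy": 0, "wz": 0, "dx": -0.2, "dy": 0.03, "dz": 0, "claw": 50},
  {"wx": 0, "wy": 0, "wz": 0, "dx": -0.45, "dy": 0.06, "dz": 0, "claw": 50},
  {"wx": 0, "wy": 0, "wz": 0, "dx": -0.7, "dy": 0.1, "dz": 0, "claw": 50},
  {"wx": 0, "wy": 0, "wz": 0, "dx": -0.86, "dy": 0.14, "dz": 0, "claw": 50},
  {"wx": 0, "wy": 0, "wz": 0, "dx": -0.86, "dy": 0.14, "dz": 0, "claw": 50},
  {"wx": 0, "wy": 0, "wz": 0, "dx": -0.86, "dy": 0.14, "dz": 0, "claw": 50},
])

```text
clock: 14.3
tool_pos: [0.4832, -0.1904, 0.179]
eef_rot: [0.707, 0.708, 0.0, -0.001]
contact_force: [-0.1, 0.2, -1.4]
opening: 0.702
finger_force: 24.9
```

Run:
```python
from h import *
snap('side','side4')
s=get_state();print(s['clock'],s['tool_pos'],R.from_quat(s['eef_rot']).as_matrix().round(3).tolist(),s['contact_force'])
```

```text
14.35 [ 0.48327631 -0.18985273  0.17923815] [[-0.002, 1.0, -0.001], [1.0, 0.002, 0.001], [0.001, -0.001, -1.0]] [-0.60999471 -0.40575994 -1.67504195]
```

View pics/side4.png

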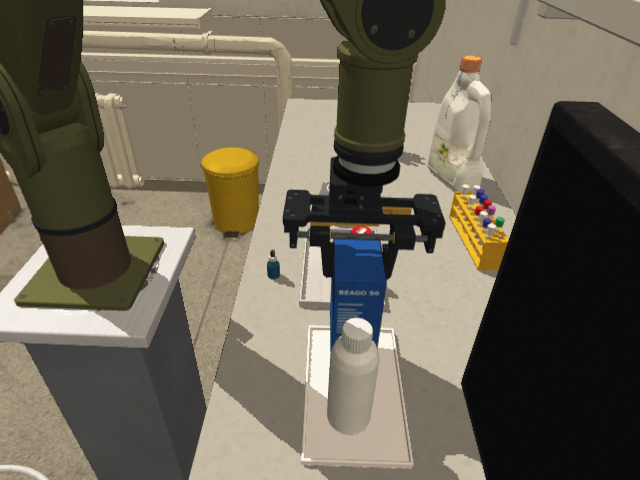

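The carton hangs upright beside the bottle, with room on both sides. I'm lowering it.

Request:
step_arm([
  {"wx": 0, "wy": 0, "wz": 0, "dx": -0.03, "dy": 0, "dz": 0.2, "claw": 50},
  {"wx": 0, "wy": 0, "wz": 0, "dx": -0.03, "dy": 0, "dz": 0.4, "claw": 50},
  {"wx": 0, "wy": 0, "wz": 0, "dx": -0.03, "dy": 0, "dz": 0.55, "claw": 50},
  {"wx": 0, "wy": 0, "wz": 0, "dx": -0.03, "dy": 0, "dz": 0.62, "claw": 50},
  {"wx": 0, "wy": 0, "wz": 0, "dx": -0.03, "dy": 0, "dz": 0.66, "claw": 50},
  {"wx": 0, "wy": 0, "wz": 0, "dx": -0.03, "dy": 0, "dz": 0.7, "claw": 50},
  {"wx": 0, "wy": 0, "wz": 0, "dx": -0.03, "dy": 0, "dz": 0.7, "claw": 50},
  {"wx": 0, "wy": 0, "wz": 0, "dx": -0.03, "dy": 0, "dz": 0.7, "claw": 50},
])

```text
clock: 15.15
tool_pos: [0.4841, -0.1934, 0.124]
eef_rot: [0.707, 0.708, 0.0, 0.001]
contact_force: [0.5, -0.0, -0.3]
opening: 0.704
finger_force: 24.9
```

Request:
step_arm([
  {"wx": 0, "wy": 0, "wz": 0, "dx": 0, "dy": 0, "dz": 0.01, "claw": 65},
  {"wx": 0, "wy": 0, "wz": 0, "dx": 0, "dy": 0, "dz": 0, "claw": 88},
  {"wx": 0, "wy": 0, "wz": 0, "dx": 0, "dy": 0, "dz": 0, "claw": 88},
  {"wx": 0, "wy": 0, "wz": 0, "dx": 0, "dy": 0, "dz": 0, "claw": 88},
  {"wx": 0, "wy": 0, "wz": 0, "dx": 0, "dy": 0, "dz": -0.4, "claw": 88},
  {"wx": 0, "wy": 0, "wz": 0, "dx": 0, "dy": 0, "dz": -0.8, "claw": 88},
  {"wx": 0, "wy": 0, "wz": 0, "dx": 0, "dy": 0, "dz": -1.0, "claw": 88},
  {"wx": 0, "wy": 0, "wz": 0, "dx": 0, "dy": 0, "dz": -1.0, "claw": 88},
])

```text
clock: 15.95
tool_pos: [0.485, -0.1938, 0.2056]
eef_rot: [0.707, 0.707, 0.001, 0.002]
contact_force: [-0.3, -0.2, 0.1]
opening: 1.0
finger_force: 0.0
```

Request:
step_arm([
  {"wx": 0, "wy": 0, "wz": 0, "dx": 0.8, "dy": 0.11, "dz": 0, "claw": 75},
  {"wx": 0, "wy": 0, "wz": 0, "dx": 0.8, "dy": 0.11, "dz": 0, "claw": 65},
  {"wx": 0, "wy": 0, "wz": 0, "dx": 0.8, "dy": 0.11, "dz": 0, "claw": 62},
])

```text
clock: 16.25
tool_pos: [0.4924, -0.1263, 0.2029]
eef_rot: [0.705, 0.71, 0.0, -0.001]
contact_force: [-0.2, -1.2, 0.1]
opening: 0.752
finger_force: 0.0
```

Request:
step_arm([
  {"wx": 0, "wy": 0, "wz": 0, "dx": 0.8, "dy": 0.11, "dz": 0, "claw": 62},
  {"wx": 0, "wy": 0, "wz": 0, "dx": 0.8, "dy": 0.11, "dz": 0, "claw": 62},
  {"wx": 0, "wy": 0, "wz": 0, "dx": 0.8, "dy": 0.11, "dz": 0, "claw": 62},
])

```text
clock: 16.55
tool_pos: [0.5011, -0.0639, 0.203]
eef_rot: [0.705, 0.709, -0.0, -0.0]
contact_force: [0.4, -0.3, 0.2]
opening: 0.702
finger_force: 0.0
```

Request:
step_arm([
  {"wx": 0, "wy": 0, "wz": 0, "dx": 0.8, "dy": 0.11, "dz": 0, "claw": 62},
  {"wx": 0, "wy": 0, "wz": 0, "dx": 0.8, "dy": 0.11, "dz": 0, "claw": 62},
  {"wx": 0, "wy": 0, "wz": 0, "dx": 0.8, "dy": 0.11, "dz": 0, "claw": 62},
  {"wx": 0, "wy": 0, "wz": 0, "dx": 0.8, "dy": 0.11, "dz": 0, "claw": 62},
  {"wx": 0, "wy": 0, "wz": 0, "dx": 0.8, "dy": 0.11, "dz": 0, "claw": 62},
])

```text
clock: 17.05
tool_pos: [0.5093, -0.0045, 0.203]
eef_rot: [0.708, 0.706, -0.001, 0.0]
contact_force: [0.0, 0.3, -0.4]
opening: 0.701
finger_force: 0.0
```

Run:
```python
from h import *
p,d=snap('side','side5');S=cloud('side',d)
s=get_state();print(s['clock'],s['tool_pos'],np.round(s['q'],3),R.from_quat(s['eef_rot']).as_matrix().round(3).tolist(),s['contact_force'])
r=S[235:290,345:380].reshape(-1,3)
for lo,hi in((.02,.05),(.075,.1)):
    q=r[(r[:,2]>lo)&(r[:,2]<hi)&(r[:,1]<.012)&(r[:,1]>-.05)];print(len(q),q.min(0),q.max(0))
```

```text
17.1 [ 0.50939231 -0.0041679   0.20311044] [ 0.231  0.629 -0.506  1.938  0.465  0.693 -0.561] [[0.002, 1.0, -0.001], [1.0, -0.002, -0.002], [-0.002, -0.001, -1.0]] [-0.08218554  0.05023492  0.27203969]
21 [ 0.49403086 -0.01265411  0.04271396] [ 5.29217910e-01 -4.57830582e-04  4.97685173e-02]
125 [ 0.50118787 -0.01064894  0.07519449] [0.52128106 0.0076373  0.09932513]
```

View pics/side5.png

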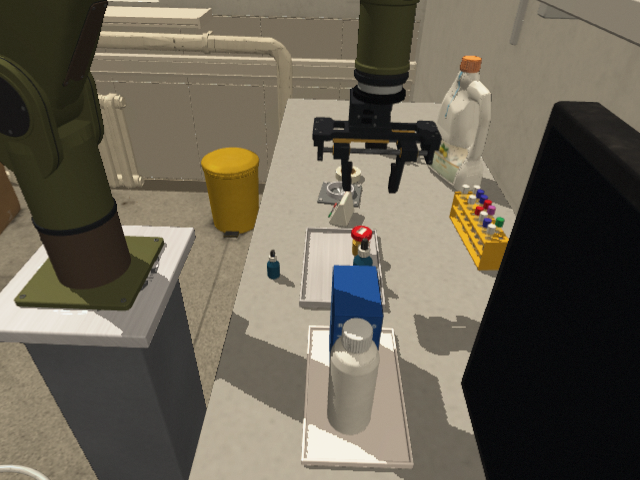

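Request:
step_arm([
  {"wx": 0, "wy": 0, "wz": 0, "dx": 0.06, "dy": 0.025, "dz": 0.2, "claw": 62},
  {"wx": 0, "wy": 0, "wz": 0, "dx": 0.06, "dy": 0.025, "dz": 0.6, "claw": 62},
  {"wx": 0, "wy": 0, "wz": 0, "dx": 0.06, "dy": 0.025, "dz": 0.95, "claw": 62},
  {"wx": 0, "wy": 0, "wz": 0, "dx": 0.06, "dy": 0.025, "dz": 0.95, "claw": 62},
  {"wx": 0, "wy": 0, "wz": 0, "dx": 0.06, "dy": 0.025, "dz": 0.95, "claw": 62},
])

```text
clock: 17.6
tool_pos: [0.5117, 0.0024, 0.1277]
eef_rot: [0.707, 0.707, -0.0, -0.0]
contact_force: [-0.4, -0.6, 0.3]
opening: 0.705
finger_force: 0.0
```

Next is a slow descent, watching the contact force, to z 0.049 and then on to about 0.039.

Request:
step_arm([
  {"wx": 0, "wy": 0, "wz": 0, "dx": 0, "dy": 0, "dz": 0.3, "claw": 62},
  {"wx": 0, "wy": 0, "wz": 0, "dx": 0, "dy": 0, "dz": 0.6, "claw": 62},
  {"wx": 0, "wy": 0, "wz": 0, "dx": 0, "dy": 0, "dz": 0.85, "claw": 62},
  {"wx": 0, "wy": 0, "wz": 0, "dx": 0, "dy": 0, "dz": 0.98, "claw": 62},
  {"wx": 0, "wy": 0, "wz": 0, "dx": 0, "dy": 0, "dz": 0.98, "claw": 62},
])

```text
clock: 18.1
tool_pos: [0.512, 0.0031, 0.0492]
eef_rot: [0.707, 0.707, -0.0, 0.0]
contact_force: [-0.1, 0.2, 0.4]
opening: 0.702
finger_force: 0.0
```

Request:
step_arm([
  {"wx": 0, "wy": 0, "wz": 0, "dx": 0, "dy": 0, "dz": 0.05, "claw": 62},
  {"wx": 0, "wy": 0, "wz": 0, "dx": 0, "dy": 0, "dz": 0.12, "claw": 62},
  {"wx": 0, "wy": 0, "wz": 0, "dx": 0, "dy": 0, "dz": 0.12, "claw": 62},
])

```text
clock: 18.4
tool_pos: [0.5119, 0.0033, 0.0396]
eef_rot: [0.707, 0.707, 0.0, 0.0]
contact_force: [-1.2, 0.1, -0.3]
opening: 0.701
finger_force: 0.0
```

Request:
step_arm([
  {"wx": 0, "wy": 0, "wz": 0, "dx": 0, "dy": 0, "dz": 0, "claw": 50},
  {"wx": 0, "wy": 0, "wz": 0, "dx": 0, "dy": 0, "dz": 0, "claw": 43},
  {"wx": 0, "wy": 0, "wz": 0, "dx": 0, "dy": 0, "dz": 0, "claw": 40},
  {"wx": 0, "wy": 0, "wz": 0, "dx": 0, "dy": 0, "dz": 0, "claw": 38},
  {"wx": 0, "wy": 0, "wz": 0, "dx": 0, "dy": 0, "dz": 0, "claw": 36},
  {"wx": 0, "wy": 0, "wz": 0, "dx": 0, "dy": 0, "dz": 0, "claw": 25},
  {"wx": 0, "wy": 0, "wz": 0, "dx": 0, "dy": 0, "dz": 0, "claw": 25},
  {"wx": 0, "wy": 0, "wz": 0, "dx": 0, "dy": 0, "dz": 0, "claw": 25},
], force=10)

```text
clock: 19.2
tool_pos: [0.5116, 0.0033, 0.0395]
eef_rot: [0.707, 0.708, -0.0, -0.0]
contact_force: [-0.7, -0.4, 1.3]
opening: 0.402
finger_force: 10.0
```

Request:
step_arm([
  {"wx": 0, "wy": 0, "wz": 0, "dx": 0, "dy": 0, "dz": -0.06, "claw": 25},
  {"wx": 0, "wy": 0, "wz": 0, "dx": 0, "dy": 0, "dz": -0.2, "claw": 25},
  {"wx": 0, "wy": 0, "wz": 0, "dx": 0, "dy": 0, "dz": -0.45, "claw": 25},
  {"wx": 0, "wy": 0, "wz": 0, "dx": 0, "dy": 0, "dz": -0.7, "claw": 25},
  {"wx": 0, "wy": 0, "wz": 0, "dx": 0, "dy": 0, "dz": -0.9, "claw": 25},
  {"wx": 0, "wy": 0, "wz": 0, "dx": 0, "dy": 0, "dz": -1, "claw": 25},
  {"wx": 0, "wy": 0, "wz": 0, "dx": 0, "dy": 0, "dz": -1, "claw": 25},
])

```text
clock: 19.9
tool_pos: [0.5126, 0.0033, 0.1208]
eef_rot: [0.707, 0.707, 0.001, 0.001]
contact_force: [0.0, 0.1, -1.2]
opening: 0.396
finger_force: 10.0
```

Request:
step_arm([
  {"wx": 0, "wy": 0, "wz": 0, "dx": 0.1, "dy": -0.02, "dz": 0, "claw": 25},
  {"wx": 0, "wy": 0, "wz": 0, "dx": 0.3, "dy": -0.04, "dz": 0, "claw": 25},
  {"wx": 0, "wy": 0, "wz": 0, "dx": 0.6, "dy": -0.08, "dz": 0, "claw": 25},
  {"wx": 0, "wy": 0, "wz": 0, "dx": 0.99, "dy": -0.125, "dz": 0, "claw": 25},
])

```text
clock: 20.3
tool_pos: [0.5009, 0.0825, 0.1185]
eef_rot: [0.707, 0.707, -0.001, -0.0]
contact_force: [-0.3, 0.3, -0.2]
opening: 0.401
finger_force: 10.0
```

Request:
step_arm([
  {"wx": 0, "wy": 0, "wz": 0, "dx": 0.3, "dy": -0.04, "dz": 0, "claw": 25},
  {"wx": 0, "wy": 0, "wz": 0, "dx": 0.6, "dy": -0.08, "dz": 0, "claw": 25},
  {"wx": 0, "wy": 0, "wz": 0, "dx": 0.99, "dy": -0.125, "dz": 0, "claw": 25},
])

```text
clock: 20.6
tool_pos: [0.4905, 0.1621, 0.1185]
eef_rot: [0.707, 0.707, -0.001, -0.0]
contact_force: [-0.1, 0.1, -0.6]
opening: 0.397
finger_force: 10.0
```

Request:
step_arm([
  {"wx": 0, "wy": 0, "wz": 0, "dx": 0.3, "dy": -0.04, "dz": 0, "claw": 25},
  {"wx": 0, "wy": 0, "wz": 0, "dx": 0.6, "dy": -0.08, "dz": 0, "claw": 25},
  {"wx": 0, "wy": 0, "wz": 0, "dx": 0.99, "dy": -0.125, "dz": 0, "claw": 25},
])

```text
clock: 20.9
tool_pos: [0.4804, 0.2411, 0.1184]
eef_rot: [0.707, 0.707, -0.002, 0.0]
contact_force: [0.3, -0.1, -1.2]
opening: 0.401
finger_force: 10.0
```

Request:
step_arm([
  {"wx": 0, "wy": 0, "wz": 0, "dx": 0.3, "dy": -0.04, "dz": 0, "claw": 25},
  {"wx": 0, "wy": 0, "wz": 0, "dx": 0.6, "dy": -0.08, "dz": 0, "claw": 25},
  {"wx": 0, "wy": 0, "wz": 0, "dx": 0.85, "dy": -0.11, "dz": 0, "claw": 25},
  {"wx": 0, "wy": 0, "wz": 0, "dx": 0.99, "dy": -0.125, "dz": 0, "claw": 25},
  {"wx": 0, "wy": 0, "wz": 0, "dx": 0.99, "dy": -0.125, "dz": 0, "claw": 25},
  {"wx": 0, "wy": 0, "wz": 0, "dx": 0.99, "dy": -0.125, "dz": 0, "claw": 25},
])

```text
clock: 21.5
tool_pos: [0.4712, 0.3189, 0.1189]
eef_rot: [0.707, 0.707, -0.001, 0.0]
contact_force: [-0.4, -0.6, 0.1]
opening: 0.401
finger_force: 10.0
```

Run:
```python
from h import *
p,d=snap('side','side6');S=cloud('side',d)
snap('top','top6')
s=get_state();print(s['clock'],s['tool_pos'],np.round(s['q'],3),R.from_quat(s['eef_rot']).as_matrix().round(3).tolist(),s['contact_force'],s['opening'])
a=cv2.imread('pics/side6.png')[90:290,260:400];b=cv2.imread('pics/top6.png')[150:350,150:400]
o=np.zeros((600,800,3),np.uint8);o[:600,:420]=cv2.resize(a,None,fx=3,fy=3,interpolation=cv2.INTER_CUBIC);o[:300,425:800]=cv2.resize(b,None,fx=1.5,fy=1.5)
cv2.imwrite('pics/v6.png',o)
```

```text
21.6 [0.47168499 0.31823829 0.11915407] [-0.468  0.803 -0.355  1.832  0.467  0.592 -1.118] [[0.001, 1.0, -0.0], [1.0, -0.001, -0.002], [-0.002, -0.0, -1.0]] [-0.10900521 -0.9322308  -0.42346007] 0.39966358845897954
```

View pics/v6.png

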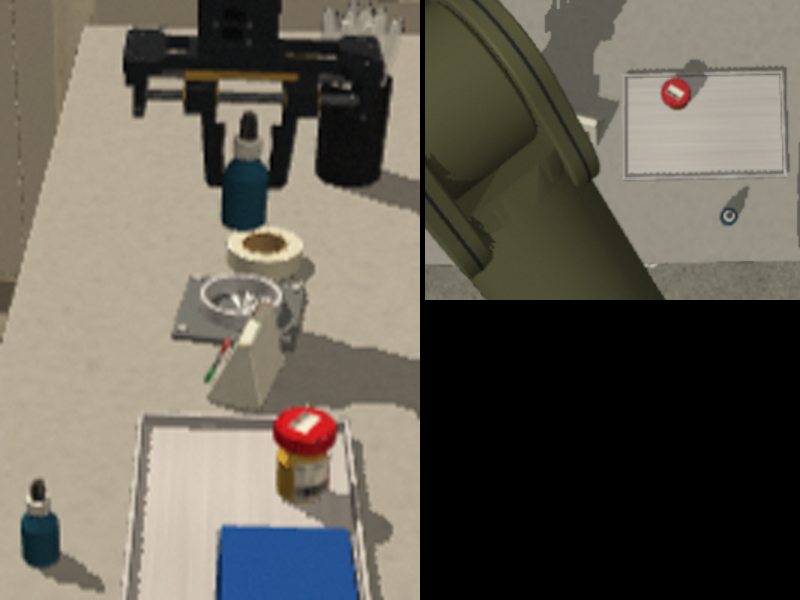

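The dropper hangs upright above the holder. In the side picture the cup rim centre is near (340.7,189.3) and the dropper's foot edge is near (341.5,166).

Run:
```python
from h import *
print(ray('side',[[340.7,189.3]],.02))
S=cloud('side',np.load('pics/side6.npy'))
r=S[142:168,330:352].reshape(-1,3);q=r[(r[:,2]>.085)&(r[:,2]<.15)&(abs(r[:,1]-.31)<.04)];print(len(q),q.min(0),q.max(0),np.median(q,0))
```

```text
[[0.47508276 0.31369033 0.02      ]]
433 [0.44437762 0.29571696 0.08666234] [0.49391422 0.32235748 0.14802967] [0.46992443 0.30481507 0.12220931]
```

Request:
step_arm([
  {"wx": 0, "wy": 0, "wz": 0, "dx": 0.03, "dy": 0.025, "dz": 0.1, "claw": 25},
  {"wx": 0, "wy": 0, "wz": 0, "dx": 0.03, "dy": 0.025, "dz": 0.3, "claw": 25},
  {"wx": 0, "wy": 0, "wz": 0, "dx": 0.03, "dy": 0.025, "dz": 0.5, "claw": 25},
  {"wx": 0, "wy": 0, "wz": 0, "dx": 0.03, "dy": 0.025, "dz": 0.7, "claw": 25},
  {"wx": 0, "wy": 0, "wz": 0, "dx": 0.03, "dy": 0.025, "dz": 0.85, "claw": 25},
  {"wx": 0, "wy": 0, "wz": 0, "dx": 0.03, "dy": 0.025, "dz": 0.95, "claw": 25},
  {"wx": 0, "wy": 0, "wz": 0, "dx": 0.03, "dy": 0.025, "dz": 0.98, "claw": 25},
  {"wx": 0, "wy": 0, "wz": 0, "dx": 0.03, "dy": 0.025, "dz": 0.98, "claw": 25},
])

```text
clock: 22.4
tool_pos: [0.4735, 0.3224, 0.041]
eef_rot: [0.707, 0.707, -0.0, 0.0]
contact_force: [-0.3, -0.2, 0.2]
opening: 0.401
finger_force: 10.0
```

Request:
step_arm([
  {"wx": 0, "wy": 0, "wz": 0, "dx": 0, "dy": 0, "dz": 0.01, "claw": 25},
  {"wx": 0, "wy": 0, "wz": 0, "dx": 0, "dy": 0, "dz": 0.02, "claw": 25},
  {"wx": 0, "wy": 0, "wz": 0, "dx": 0, "dy": 0, "dz": 0.02, "claw": 25},
])

```text
clock: 22.7
tool_pos: [0.4736, 0.3226, 0.0398]
eef_rot: [0.707, 0.707, 0.0, 0.0]
contact_force: [-0.8, -0.8, -0.4]
opening: 0.4
finger_force: 10.0
```

Request:
step_arm([
  {"wx": 0, "wy": 0, "wz": 0, "dx": 0, "dy": 0, "dz": 0, "claw": 38},
  {"wx": 0, "wy": 0, "wz": 0, "dx": 0, "dy": 0, "dz": 0, "claw": 45},
  {"wx": 0, "wy": 0, "wz": 0, "dx": 0, "dy": 0, "dz": 0, "claw": 65},
  {"wx": 0, "wy": 0, "wz": 0, "dx": 0, "dy": 0, "dz": 0, "claw": 65},
  {"wx": 0, "wy": 0, "wz": 0, "dx": 0, "dy": 0, "dz": -0.3, "claw": 65},
  {"wx": 0, "wy": 0, "wz": 0, "dx": 0, "dy": 0, "dz": -0.7, "claw": 65},
  {"wx": 0, "wy": 0, "wz": 0, "dx": 0, "dy": 0, "dz": -1, "claw": 65},
  {"wx": 0, "wy": 0, "wz": 0, "dx": 0, "dy": 0, "dz": -1, "claw": 65},
])

```text
clock: 23.5
tool_pos: [0.475, 0.324, 0.1225]
eef_rot: [0.707, 0.707, 0.003, 0.0]
contact_force: [0.3, -0.1, -0.8]
opening: 0.74
finger_force: 0.0
```

Request:
step_arm([
  {"wx": 0, "wy": 0, "wz": 0, "dx": 0, "dy": 0, "dz": -0.5, "claw": 88},
  {"wx": 0, "wy": 0, "wz": 0, "dx": -0.2, "dy": 0, "dz": -1, "claw": 88},
  {"wx": 0, "wy": 0, "wz": 0, "dx": -1, "dy": 0, "dz": -1, "claw": 88},
  {"wx": 0, "wy": 0, "wz": 0, "dx": -1, "dy": 0, "dz": -1, "claw": 88},
  {"wx": 0, "wy": 0, "wz": 0, "dx": -1, "dy": 0, "dz": -1, "claw": 88},
])

```text
clock: 24.0
tool_pos: [0.4735, 0.2385, 0.1986]
eef_rot: [0.708, 0.706, -0.002, 0.001]
contact_force: [0.2, 0.5, -0.5]
opening: 0.997
finger_force: 0.0
```

Run:
```python
from h import *
p,d=snap('side','side7');S=cloud('side',d)
p2,d2=snap('top','top7')
s=get_state();print(s['clock'],s['tool_pos'])
a=p[90:290,260:400,::-1];b=p2[150:350,150:400,::-1]
o=np.zeros((600,800,3),np.uint8);o[:600,:420]=cv2.resize(a,None,fx=3,fy=3,interpolation=cv2.INTER_CUBIC);o[:300,425:800]=cv2.resize(b,None,fx=1.5,fy=1.5)
cv2.imwrite('pics/v7.png',o)
```

```text
24.1 [0.47322264 0.24317071 0.19890157]
```

View pics/v7.png

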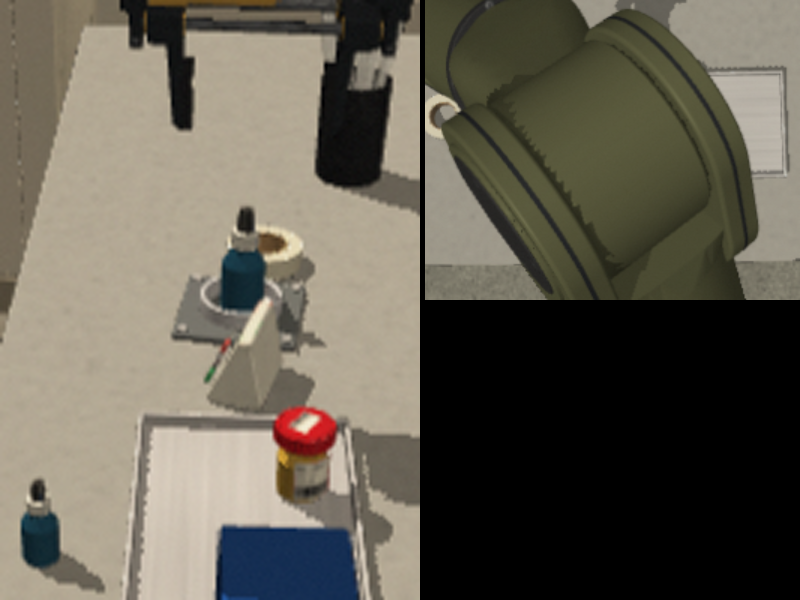

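The dropper stands upright in the cup, centred. I'm going back for the carton.

Request:
step_arm([
  {"wx": 0, "wy": 0, "wz": 0, "dx": -0.91, "dy": 0.024, "dz": -0.1, "claw": 88},
  {"wx": 0, "wy": 0, "wz": 0, "dx": -0.91, "dy": 0.024, "dz": -0.1, "claw": 88},
  {"wx": 0, "wy": 0, "wz": 0, "dx": -0.91, "dy": 0.024, "dz": -0.1, "claw": 88},
])

```text
clock: 24.4
tool_pos: [0.4756, 0.1673, 0.2069]
eef_rot: [0.708, 0.706, -0.001, 0.0]
contact_force: [0.5, 0.1, 0.3]
opening: 1.003
finger_force: 0.0
```

Request:
step_arm([
  {"wx": 0, "wy": 0, "wz": 0, "dx": -0.91, "dy": 0.024, "dz": 0, "claw": 88},
  {"wx": 0, "wy": 0, "wz": 0, "dx": -0.91, "dy": 0.024, "dz": 0, "claw": 88},
  {"wx": 0, "wy": 0, "wz": 0, "dx": -0.91, "dy": 0.024, "dz": 0, "claw": 88},
])

```text
clock: 24.7
tool_pos: [0.4776, 0.0953, 0.2068]
eef_rot: [0.708, 0.706, -0.001, 0.0]
contact_force: [-0.3, 0.3, -0.1]
opening: 1.001
finger_force: 0.0
```

Request:
step_arm([
  {"wx": 0, "wy": 0, "wz": 0, "dx": -0.91, "dy": 0.024, "dz": 0, "claw": 88},
  {"wx": 0, "wy": 0, "wz": 0, "dx": -0.91, "dy": 0.024, "dz": 0, "claw": 88},
  {"wx": 0, "wy": 0, "wz": 0, "dx": -0.91, "dy": 0.024, "dz": 0, "claw": 88},
])

```text
clock: 25.0
tool_pos: [0.48, 0.0233, 0.207]
eef_rot: [0.708, 0.707, -0.0, -0.0]
contact_force: [0.2, -0.4, -0.1]
opening: 0.998
finger_force: 0.0
```

Request:
step_arm([
  {"wx": 0, "wy": 0, "wz": 0, "dx": -0.91, "dy": 0.024, "dz": 0, "claw": 88},
  {"wx": 0, "wy": 0, "wz": 0, "dx": -0.91, "dy": 0.024, "dz": 0, "claw": 88},
  {"wx": 0, "wy": 0, "wz": 0, "dx": -0.91, "dy": 0.024, "dz": 0, "claw": 88},
])

```text
clock: 25.3
tool_pos: [0.4825, -0.0491, 0.2071]
eef_rot: [0.708, 0.707, 0.0, 0.0]
contact_force: [-0.2, -0.8, -0.2]
opening: 0.995
finger_force: 0.0
```

Request:
step_arm([
  {"wx": 0, "wy": 0, "wz": 0, "dx": -0.91, "dy": 0.024, "dz": 0, "claw": 88},
  {"wx": 0, "wy": 0, "wz": 0, "dx": -0.91, "dy": 0.024, "dz": 0, "claw": 88},
  {"wx": 0, "wy": 0, "wz": 0, "dx": -0.91, "dy": 0.024, "dz": 0, "claw": 88},
])

```text
clock: 25.6
tool_pos: [0.4848, -0.1216, 0.2073]
eef_rot: [0.707, 0.707, 0.001, 0.0]
contact_force: [0.0, -0.0, -0.3]
opening: 0.999
finger_force: 0.0
```

Request:
step_arm([
  {"wx": 0, "wy": 0, "wz": 0, "dx": -0.91, "dy": 0.024, "dz": 0, "claw": 88},
  {"wx": 0, "wy": 0, "wz": 0, "dx": -0.91, "dy": 0.024, "dz": 0, "claw": 88},
  {"wx": 0, "wy": 0, "wz": 0, "dx": -0.91, "dy": 0.024, "dz": 0, "claw": 88},
  {"wx": 0, "wy": 0, "wz": 0, "dx": -0.91, "dy": 0.024, "dz": 0, "claw": 88},
  {"wx": 0, "wy": 0, "wz": 0, "dx": -0.91, "dy": 0.024, "dz": 0, "claw": 88},
])

```text
clock: 26.1
tool_pos: [0.4866, -0.1905, 0.2077]
eef_rot: [0.705, 0.709, 0.001, -0.0]
contact_force: [0.1, -0.4, -0.5]
opening: 0.998
finger_force: 0.0
```

Run:
```python
from h import *
p,d=snap('top','top8');W=cloud('top',d)
s=get_state();print(s['clock'],s['tool_pos'],R.from_quat(s['eef_rot']).as_matrix().round(3).tolist())
r=W[205:268,175:236].reshape(-1,3)
q=r[(r[:,2]>.08)&(r[:,2]<.11)];print('bulb',len(q),np.median(q,0),q.min(0),q.max(0))
```

```text
26.15 [ 0.48637872 -0.19104209  0.20776094] [[-0.006, 1.0, 0.001], [1.0, 0.006, 0.002], [0.002, 0.001, -1.0]]
bulb 64 [0.47070864 0.31914162 0.09284137] [0.46328193 0.31041556 0.08008598] [0.48208624 0.32877757 0.1018927 ]
```

Request:
step_arm([
  {"wx": 0, "wy": 0, "wz": 0, "dx": -0.03, "dy": -0.015, "dz": 0.35, "claw": 88},
  {"wx": 0, "wy": 0, "wz": 0, "dx": -0.03, "dy": -0.015, "dz": 0.7, "claw": 88},
  {"wx": 0, "wy": 0, "wz": 0, "dx": -0.03, "dy": -0.015, "dz": 0.9, "claw": 88},
  {"wx": 0, "wy": 0, "wz": 0, "dx": -0.03, "dy": -0.015, "dz": 1.0, "claw": 88},
  {"wx": 0, "wy": 0, "wz": 0, "dx": -0.03, "dy": -0.015, "dz": 1.0, "claw": 88},
])

```text
clock: 26.65
tool_pos: [0.4843, -0.1952, 0.127]
eef_rot: [0.706, 0.708, -0.0, -0.001]
contact_force: [0.4, 0.7, 0.7]
opening: 0.998
finger_force: 0.0
```

Request:
step_arm([
  {"wx": 0, "wy": 0, "wz": 0, "dx": 0, "dy": 0, "dz": 0, "claw": 68},
  {"wx": 0, "wy": 0, "wz": 0, "dx": 0, "dy": 0, "dz": 0, "claw": 65},
  {"wx": 0, "wy": 0, "wz": 0, "dx": 0, "dy": 0, "dz": 0, "claw": 63},
  {"wx": 0, "wy": 0, "wz": 0, "dx": 0, "dy": 0, "dz": 0, "claw": 61},
  {"wx": 0, "wy": 0, "wz": 0, "dx": 0, "dy": 0, "dz": 0, "claw": 50},
  {"wx": 0, "wy": 0, "wz": 0, "dx": 0, "dy": 0, "dz": 0, "claw": 50},
  {"wx": 0, "wy": 0, "wz": 0, "dx": 0, "dy": 0, "dz": 0, "claw": 50},
  {"wx": 0, "wy": 0, "wz": 0, "dx": 0, "dy": 0, "dz": 0, "claw": 50},
], force=25)

```text
clock: 27.45
tool_pos: [0.4849, -0.1969, 0.1282]
eef_rot: [0.707, 0.707, 0.0, 0.001]
contact_force: [-0.7, 0.3, 6.2]
opening: 0.703
finger_force: 25.0
```

Request:
step_arm([
  {"wx": 0, "wy": 0, "wz": 0, "dx": 0, "dy": 0, "dz": -0.06, "claw": 50},
  {"wx": 0, "wy": 0, "wz": 0, "dx": 0, "dy": 0, "dz": -0.2, "claw": 50},
  {"wx": 0, "wy": 0, "wz": 0, "dx": 0, "dy": 0, "dz": -0.4, "claw": 50},
  {"wx": 0, "wy": 0, "wz": 0, "dx": 0, "dy": 0, "dz": -0.6, "claw": 50},
  {"wx": 0, "wy": 0, "wz": 0, "dx": 0, "dy": 0, "dz": -0.7, "claw": 50},
  {"wx": 0, "wy": 0, "wz": 0, "dx": 0, "dy": 0, "dz": -0.7, "claw": 50},
])

```text
clock: 28.05
tool_pos: [0.4849, -0.1969, 0.1847]
eef_rot: [0.707, 0.707, 0.001, 0.001]
contact_force: [0.1, -1.1, -2.2]
opening: 0.706
finger_force: 24.9
```

Request:
step_arm([
  {"wx": 0, "wy": 0, "wz": 0, "dx": 0.1, "dy": -0.02, "dz": 0, "claw": 50},
  {"wx": 0, "wy": 0, "wz": 0, "dx": 0.3, "dy": -0.05, "dz": 0, "claw": 50},
  {"wx": 0, "wy": 0, "wz": 0, "dx": 0.6, "dy": -0.1, "dz": 0, "claw": 50},
  {"wx": 0, "wy": 0, "wz": 0, "dx": 0.88, "dy": -0.143, "dz": 0, "claw": 50},
])

```text
clock: 28.45
tool_pos: [0.4718, -0.1248, 0.1827]
eef_rot: [0.707, 0.707, -0.0, -0.001]
contact_force: [0.5, 0.0, -2.3]
opening: 0.702
finger_force: 24.9
```

Request:
step_arm([
  {"wx": 0, "wy": 0, "wz": 0, "dx": 0.2, "dy": -0.03, "dz": 0, "claw": 50},
  {"wx": 0, "wy": 0, "wz": 0, "dx": 0.45, "dy": -0.06, "dz": 0, "claw": 50},
  {"wx": 0, "wy": 0, "wz": 0, "dx": 0.7, "dy": -0.1, "dz": 0, "claw": 50},
  {"wx": 0, "wy": 0, "wz": 0, "dx": 0.88, "dy": -0.143, "dz": 0, "claw": 50},
])

```text
clock: 28.85
tool_pos: [0.4604, -0.0537, 0.1829]
eef_rot: [0.706, 0.708, -0.0, -0.001]
contact_force: [1.0, -0.1, -2.4]
opening: 0.701
finger_force: 24.9
```

Request:
step_arm([
  {"wx": 0, "wy": 0, "wz": 0, "dx": 0.2, "dy": -0.03, "dz": 0, "claw": 50},
  {"wx": 0, "wy": 0, "wz": 0, "dx": 0.45, "dy": -0.06, "dz": 0, "claw": 50},
  {"wx": 0, "wy": 0, "wz": 0, "dx": 0.7, "dy": -0.1, "dz": 0, "claw": 50},
  {"wx": 0, "wy": 0, "wz": 0, "dx": 0.88, "dy": -0.143, "dz": 0, "claw": 50},
])

```text
clock: 29.25
tool_pos: [0.4488, 0.0165, 0.1829]
eef_rot: [0.706, 0.708, -0.0, -0.001]
contact_force: [0.7, -0.3, -2.0]
opening: 0.703
finger_force: 24.9
```

Request:
step_arm([
  {"wx": 0, "wy": 0, "wz": 0, "dx": 0.2, "dy": -0.03, "dz": 0, "claw": 50},
  {"wx": 0, "wy": 0, "wz": 0, "dx": 0.45, "dy": -0.06, "dz": 0, "claw": 50},
  {"wx": 0, "wy": 0, "wz": 0, "dx": 0.7, "dy": -0.1, "dz": 0, "claw": 50},
  {"wx": 0, "wy": 0, "wz": 0, "dx": 0.88, "dy": -0.143, "dz": 0, "claw": 50},
  {"wx": 0, "wy": 0, "wz": 0, "dx": 0.88, "dy": -0.143, "dz": 0, "claw": 50},
  {"wx": 0, "wy": 0, "wz": 0, "dx": 0.88, "dy": -0.143, "dz": 0, "claw": 50},
])

```text
clock: 29.85
tool_pos: [0.4376, 0.0845, 0.1831]
eef_rot: [0.706, 0.708, -0.001, -0.0]
contact_force: [0.7, -0.3, -1.8]
opening: 0.702
finger_force: 24.9
```

Run:
```python
from h import *
s=get_state();print(s['clock'],s['tool_pos'],R.from_quat(s['eef_rot']).as_matrix().round(3).tolist(),s['contact_force'])
```

```text
29.85 [0.43760132 0.08454955 0.18307353] [[-0.002, 1.0, -0.001], [1.0, 0.002, -0.001], [-0.001, -0.001, -1.0]] [ 0.67637499 -0.25124302 -1.78021397]
```

Request:
step_arm([
  {"wx": 0, "wy": 0, "wz": 0, "dx": 0, "dy": 0.015, "dz": 0.2, "claw": 50},
  {"wx": 0, "wy": 0, "wz": 0, "dx": 0, "dy": 0.015, "dz": 0.4, "claw": 50},
  {"wx": 0, "wy": 0, "wz": 0, "dx": 0, "dy": 0.015, "dz": 0.55, "claw": 50},
  {"wx": 0, "wy": 0, "wz": 0, "dx": 0, "dy": 0.015, "dz": 0.62, "claw": 50},
  {"wx": 0, "wy": 0, "wz": 0, "dx": 0, "dy": 0.015, "dz": 0.66, "claw": 50},
  {"wx": 0, "wy": 0, "wz": 0, "dx": 0, "dy": 0.015, "dz": 0.69, "claw": 50},
  {"wx": 0, "wy": 0, "wz": 0, "dx": 0, "dy": 0.015, "dz": 0.69, "claw": 50},
  {"wx": 0, "wy": 0, "wz": 0, "dx": 0, "dy": 0.015, "dz": 0.69, "claw": 50},
])

```text
clock: 30.65
tool_pos: [0.4397, 0.0848, 0.1286]
eef_rot: [0.707, 0.707, 0.0, 0.0]
contact_force: [-0.2, -0.3, -1.5]
opening: 0.703
finger_force: 24.9
```

Request:
step_arm([
  {"wx": 0, "wy": 0, "wz": 0, "dx": 0, "dy": 0, "dz": 0.01, "claw": 50},
  {"wx": 0, "wy": 0, "wz": 0, "dx": 0, "dy": 0, "dz": 0.01, "claw": 65},
  {"wx": 0, "wy": 0, "wz": 0, "dx": 0, "dy": 0, "dz": 0.01, "claw": 88},
  {"wx": 0, "wy": 0, "wz": 0, "dx": 0, "dy": 0, "dz": 0, "claw": 88},
  {"wx": 0, "wy": 0, "wz": 0, "dx": 0, "dy": 0, "dz": -0.4, "claw": 88},
  {"wx": 0, "wy": 0, "wz": 0, "dx": 0, "dy": 0, "dz": -0.8, "claw": 88},
  {"wx": 0, "wy": 0, "wz": 0, "dx": 0, "dy": 0, "dz": -1.0, "claw": 88},
  {"wx": 0, "wy": 0, "wz": 0, "dx": 0, "dy": 0, "dz": -1.0, "claw": 88},
])

```text
clock: 31.45
tool_pos: [0.4408, 0.0852, 0.2101]
eef_rot: [0.707, 0.707, 0.002, 0.001]
contact_force: [-0.2, 1.1, -0.4]
opening: 0.997
finger_force: 0.0
```

Request:
step_arm([
  {"wx": 0, "wy": 0, "wz": 0, "dx": -0.936, "dy": 0.103, "dz": 0, "claw": 88},
  {"wx": 0, "wy": 0, "wz": 0, "dx": -0.936, "dy": 0.103, "dz": 0, "claw": 88},
  {"wx": 0, "wy": 0, "wz": 0, "dx": -0.936, "dy": 0.103, "dz": 0, "claw": 88},
])

```text
clock: 31.75
tool_pos: [0.447, 0.0056, 0.2069]
eef_rot: [0.709, 0.705, -0.002, 0.0]
contact_force: [0.2, -1.0, 0.2]
opening: 1.0
finger_force: 0.0
```

Request:
step_arm([
  {"wx": 0, "wy": 0, "wz": 0, "dx": -0.936, "dy": 0.103, "dz": 0, "claw": 88},
  {"wx": 0, "wy": 0, "wz": 0, "dx": -0.936, "dy": 0.103, "dz": 0, "claw": 88},
  {"wx": 0, "wy": 0, "wz": 0, "dx": -0.936, "dy": 0.103, "dz": 0, "claw": 88},
])

```text
clock: 32.05
tool_pos: [0.4556, -0.0681, 0.2071]
eef_rot: [0.709, 0.705, -0.001, -0.0]
contact_force: [-1.4, 0.4, -0.5]
opening: 0.996
finger_force: 0.0
```

Request:
step_arm([
  {"wx": 0, "wy": 0, "wz": 0, "dx": -0.936, "dy": 0.103, "dz": 0, "claw": 88},
  {"wx": 0, "wy": 0, "wz": 0, "dx": -0.936, "dy": 0.103, "dz": 0, "claw": 88},
  {"wx": 0, "wy": 0, "wz": 0, "dx": -0.936, "dy": 0.103, "dz": 0, "claw": 88},
])

```text
clock: 32.35
tool_pos: [0.4643, -0.1422, 0.2073]
eef_rot: [0.708, 0.706, -0.001, -0.0]
contact_force: [-0.3, -0.2, -0.1]
opening: 0.999
finger_force: 0.0
```

Request:
step_arm([
  {"wx": 0, "wy": 0, "wz": 0, "dx": -0.936, "dy": 0.103, "dz": 0, "claw": 88},
  {"wx": 0, "wy": 0, "wz": 0, "dx": -0.936, "dy": 0.103, "dz": 0, "claw": 88},
  {"wx": 0, "wy": 0, "wz": 0, "dx": -0.936, "dy": 0.103, "dz": 0, "claw": 88},
])

```text
clock: 32.65
tool_pos: [0.4729, -0.2164, 0.2075]
eef_rot: [0.708, 0.706, -0.0, 0.0]
contact_force: [-0.9, 0.1, 0.6]
opening: 0.995
finger_force: 0.0
```

Request:
step_arm([
  {"wx": 0, "wy": 0, "wz": 0, "dx": -0.936, "dy": 0.103, "dz": 0, "claw": 88},
  {"wx": 0, "wy": 0, "wz": 0, "dx": -0.936, "dy": 0.103, "dz": 0, "claw": 88},
  {"wx": 0, "wy": 0, "wz": 0, "dx": -0.936, "dy": 0.103, "dz": 0, "claw": 88},
  {"wx": 0, "wy": 0, "wz": 0, "dx": -0.936, "dy": 0.103, "dz": 0, "claw": 88},
  {"wx": 0, "wy": 0, "wz": 0, "dx": -0.936, "dy": 0.103, "dz": 0, "claw": 88},
])

```text
clock: 33.15
tool_pos: [0.4817, -0.286, 0.2083]
eef_rot: [0.705, 0.709, 0.001, -0.001]
contact_force: [0.0, -0.6, 0.5]
opening: 1.0
finger_force: 0.0
```

Run:
```python
from h import *
p,d=snap('top','top9');W=cloud('top',d)
s=get_state();print(s['clock'],s['tool_pos'],R.from_quat(s['eef_rot']).as_matrix().round(3).tolist())
hsv=cv2.cvtColor(p,cv2.COLOR_RGB2HSV);m=np.zeros((480,640),bool); m[215:265,278:345]=1
b=(hsv[...,0]>100)&(hsv[...,0]<130)&(hsv[...,1]>120)&m&(abs(W[...,2]-.159)<.008)
ys,xs=np.nonzero(b); P=ray('top',np.c_[xs,ys],.159); print('carton',len(xs),cv2.minAreaRect(P[:,:2].astype(np.float32)),P.mean(0))
```

```text
33.2 [ 0.48161781 -0.28643691  0.2083905 ] [[-0.005, 1.0, 0.0], [1.0, 0.005, 0.001], [0.001, 0.0, -1.0]]
carton 1818 ((0.43800443410873413, 0.08589168637990952), (0.06451907008886337, 0.09892404079437256), 1.4086601734161377) [0.43802904 0.08585177 0.159     ]
```

Request:
step_arm([
  {"wx": 0, "wy": 0, "wz": 0, "dx": -0.03, "dy": -0.01, "dz": 0.2, "claw": 88},
  {"wx": 0, "wy": 0, "wz": 0, "dx": -0.03, "dy": -0.01, "dz": 0.5, "claw": 88},
  {"wx": 0, "wy": 0, "wz": 0, "dx": -0.03, "dy": -0.01, "dz": 0.8, "claw": 88},
  {"wx": 0, "wy": 0, "wz": 0, "dx": -0.03, "dy": -0.01, "dz": 1.0, "claw": 88},
  {"wx": 0, "wy": 0, "wz": 0, "dx": -0.03, "dy": -0.01, "dz": 1.0, "claw": 88},
])

```text
clock: 33.7
tool_pos: [0.4792, -0.2896, 0.1266]
eef_rot: [0.706, 0.708, -0.0, -0.002]
contact_force: [0.2, 0.6, 0.3]
opening: 1.0
finger_force: 0.0
```

Request:
step_arm([
  {"wx": 0, "wy": 0, "wz": 0, "dx": 0, "dy": 0, "dz": 0.03, "claw": 66},
  {"wx": 0, "wy": 0, "wz": 0, "dx": 0, "dy": 0, "dz": 0.03, "claw": 64},
  {"wx": 0, "wy": 0, "wz": 0, "dx": 0, "dy": 0, "dz": 0.03, "claw": 62},
  {"wx": 0, "wy": 0, "wz": 0, "dx": 0, "dy": 0, "dz": 0.03, "claw": 60},
  {"wx": 0, "wy": 0, "wz": 0, "dx": 0, "dy": 0, "dz": 0.03, "claw": 45},
  {"wx": 0, "wy": 0, "wz": 0, "dx": 0, "dy": 0, "dz": 0.03, "claw": 45},
  {"wx": 0, "wy": 0, "wz": 0, "dx": 0, "dy": 0, "dz": 0.03, "claw": 45},
  {"wx": 0, "wy": 0, "wz": 0, "dx": 0, "dy": 0, "dz": 0.03, "claw": 45},
], force=30)

```text
clock: 34.5
tool_pos: [0.4809, -0.292, 0.1266]
eef_rot: [0.707, 0.708, 0.0, 0.001]
contact_force: [0.2, -0.2, 6.1]
opening: 0.675
finger_force: 30.0
```

Request:
step_arm([
  {"wx": 0, "wy": 0, "wz": 0, "dx": 0, "dy": 0, "dz": -0.06, "claw": 45},
  {"wx": 0, "wy": 0, "wz": 0, "dx": 0, "dy": 0, "dz": -0.2, "claw": 45},
  {"wx": 0, "wy": 0, "wz": 0, "dx": 0, "dy": 0, "dz": -0.4, "claw": 45},
  {"wx": 0, "wy": 0, "wz": 0, "dx": 0, "dy": 0, "dz": -0.6, "claw": 45},
  {"wx": 0, "wy": 0, "wz": 0, "dx": 0, "dy": 0, "dz": -0.7, "claw": 45},
  {"wx": 0, "wy": 0, "wz": 0, "dx": 0, "dy": 0, "dz": -0.7, "claw": 45},
])

```text
clock: 35.1
tool_pos: [0.4806, -0.2922, 0.183]
eef_rot: [0.707, 0.707, 0.0, 0.001]
contact_force: [0.5, -0.2, -4.7]
opening: 0.674
finger_force: 30.0
```

Request:
step_arm([
  {"wx": 0, "wy": 0, "wz": 0, "dx": 0.1, "dy": -0.02, "dz": 0, "claw": 45},
  {"wx": 0, "wy": 0, "wz": 0, "dx": 0.3, "dy": -0.05, "dz": 0, "claw": 45},
  {"wx": 0, "wy": 0, "wz": 0, "dx": 0.6, "dy": -0.09, "dz": 0, "claw": 45},
  {"wx": 0, "wy": 0, "wz": 0, "dx": 0.876, "dy": -0.131, "dz": 0, "claw": 45},
])

```text
clock: 35.5
tool_pos: [0.4686, -0.2201, 0.181]
eef_rot: [0.707, 0.708, -0.0, -0.001]
contact_force: [-0.5, 1.2, -4.8]
opening: 0.674
finger_force: 30.0
```

Request:
step_arm([
  {"wx": 0, "wy": 0, "wz": 0, "dx": 0.2, "dy": -0.03, "dz": 0, "claw": 45},
  {"wx": 0, "wy": 0, "wz": 0, "dx": 0.45, "dy": -0.06, "dz": 0, "claw": 45},
  {"wx": 0, "wy": 0, "wz": 0, "dx": 0.7, "dy": -0.1, "dz": 0, "claw": 45},
  {"wx": 0, "wy": 0, "wz": 0, "dx": 0.876, "dy": -0.131, "dz": 0, "claw": 45},
])

```text
clock: 35.9
tool_pos: [0.4581, -0.1494, 0.1813]
eef_rot: [0.706, 0.708, -0.0, -0.001]
contact_force: [0.9, -0.2, -4.5]
opening: 0.674
finger_force: 30.0
```

Request:
step_arm([
  {"wx": 0, "wy": 0, "wz": 0, "dx": 0.2, "dy": -0.03, "dz": 0, "claw": 45},
  {"wx": 0, "wy": 0, "wz": 0, "dx": 0.45, "dy": -0.06, "dz": 0, "claw": 45},
  {"wx": 0, "wy": 0, "wz": 0, "dx": 0.7, "dy": -0.1, "dz": 0, "claw": 45},
  {"wx": 0, "wy": 0, "wz": 0, "dx": 0.876, "dy": -0.131, "dz": 0, "claw": 45},
])

```text
clock: 36.3
tool_pos: [0.4475, -0.0795, 0.1814]
eef_rot: [0.706, 0.708, -0.0, -0.001]
contact_force: [-0.4, -0.4, -4.6]
opening: 0.674
finger_force: 30.0
```

Request:
step_arm([
  {"wx": 0, "wy": 0, "wz": 0, "dx": 0.2, "dy": -0.03, "dz": 0, "claw": 45},
  {"wx": 0, "wy": 0, "wz": 0, "dx": 0.45, "dy": -0.06, "dz": 0, "claw": 45},
  {"wx": 0, "wy": 0, "wz": 0, "dx": 0.7, "dy": -0.1, "dz": 0, "claw": 45},
  {"wx": 0, "wy": 0, "wz": 0, "dx": 0.85, "dy": -0.131, "dz": 0, "claw": 45},
  {"wx": 0, "wy": 0, "wz": 0, "dx": 0.85, "dy": -0.131, "dz": 0, "claw": 45},
  {"wx": 0, "wy": 0, "wz": 0, "dx": 0.85, "dy": -0.131, "dz": 0, "claw": 45},
  {"wx": 0, "wy": 0, "wz": 0, "dx": 0.85, "dy": -0.131, "dz": 0, "claw": 45},
])

```text
clock: 37.0
tool_pos: [0.4378, -0.0147, 0.1817]
eef_rot: [0.707, 0.707, -0.0, 0.0]
contact_force: [0.6, 0.6, -4.8]
opening: 0.672
finger_force: 30.0
```

Request:
step_arm([
  {"wx": 0, "wy": 0, "wz": 0, "dx": 0.02, "dy": 0.01, "dz": 0.2, "claw": 45},
  {"wx": 0, "wy": 0, "wz": 0, "dx": 0.02, "dy": 0.01, "dz": 0.4, "claw": 45},
  {"wx": 0, "wy": 0, "wz": 0, "dx": 0.02, "dy": 0.01, "dz": 0.55, "claw": 45},
  {"wx": 0, "wy": 0, "wz": 0, "dx": 0.02, "dy": 0.01, "dz": 0.62, "claw": 45},
  {"wx": 0, "wy": 0, "wz": 0, "dx": 0.02, "dy": 0.01, "dz": 0.66, "claw": 45},
  {"wx": 0, "wy": 0, "wz": 0, "dx": 0.02, "dy": 0.01, "dz": 0.69, "claw": 45},
  {"wx": 0, "wy": 0, "wz": 0, "dx": 0.02, "dy": 0.01, "dz": 0.69, "claw": 45},
  {"wx": 0, "wy": 0, "wz": 0, "dx": 0.02, "dy": 0.01, "dz": 0.7, "claw": 45},
])

```text
clock: 37.8
tool_pos: [0.4392, -0.0121, 0.1265]
eef_rot: [0.707, 0.707, 0.0, 0.001]
contact_force: [-2.1, 0.1, 12.5]
opening: 0.676
finger_force: 30.0
```

Touchdown. I'm releasing the bottle, backing off and checking.

Request:
step_arm([
  {"wx": 0, "wy": 0, "wz": 0, "dx": 0, "dy": 0, "dz": 0, "claw": 65},
  {"wx": 0, "wy": 0, "wz": 0, "dx": 0, "dy": 0, "dz": 0, "claw": 88},
  {"wx": 0, "wy": 0, "wz": 0, "dx": 0, "dy": 0, "dz": 0, "claw": 88},
  {"wx": 0, "wy": 0, "wz": 0, "dx": 0, "dy": 0, "dz": 0, "claw": 88},
  {"wx": 0, "wy": 0, "wz": 0, "dx": 0, "dy": 0, "dz": -0.4, "claw": 88},
  {"wx": 0, "wy": 0, "wz": 0, "dx": 0, "dy": 0, "dz": -0.8, "claw": 88},
  {"wx": 0, "wy": 0, "wz": 0, "dx": 0, "dy": 0, "dz": -1, "claw": 88},
  {"wx": 0, "wy": 0, "wz": 0, "dx": 0, "dy": 0, "dz": -1, "claw": 88},
])

```text
clock: 38.6
tool_pos: [0.4402, -0.012, 0.2076]
eef_rot: [0.707, 0.707, 0.002, 0.002]
contact_force: [0.2, -0.1, -0.4]
opening: 0.997
finger_force: 0.0
```

Request:
step_arm([
  {"wx": 0, "wy": 0, "wz": 0, "dx": -1, "dy": 0, "dz": -0.3, "claw": 88},
  {"wx": 0, "wy": 0, "wz": 0, "dx": -1, "dy": 0, "dz": -0.3, "claw": 88},
  {"wx": 0, "wy": 0, "wz": 0, "dx": -1, "dy": 0, "dz": -0.3, "claw": 88},
])

```text
clock: 38.9
tool_pos: [0.4383, -0.0972, 0.2293]
eef_rot: [0.71, 0.705, -0.001, 0.001]
contact_force: [0.5, 1.3, -1.2]
opening: 0.994
finger_force: 0.0
```

Request:
step_arm([
  {"wx": 0, "wy": 0, "wz": 0, "dx": -1, "dy": 0, "dz": 0, "claw": 88},
  {"wx": 0, "wy": 0, "wz": 0, "dx": -1, "dy": 0, "dz": 0, "claw": 88},
  {"wx": 0, "wy": 0, "wz": 0, "dx": -1, "dy": 0, "dz": 0, "claw": 88},
])

```text
clock: 39.2
tool_pos: [0.4379, -0.1762, 0.2283]
eef_rot: [0.709, 0.705, -0.001, -0.0]
contact_force: [-0.1, -0.1, -0.0]
opening: 1.0
finger_force: 0.0
```

Request:
step_arm([
  {"wx": 0, "wy": 0, "wz": 0, "dx": -1, "dy": 0, "dz": 0, "claw": 88},
  {"wx": 0, "wy": 0, "wz": 0, "dx": -1, "dy": 0, "dz": 0, "claw": 88},
  {"wx": 0, "wy": 0, "wz": 0, "dx": -1, "dy": 0, "dz": 0, "claw": 88},
  {"wx": 0, "wy": 0, "wz": 0, "dx": -1, "dy": 0, "dz": 0, "claw": 88},
  {"wx": 0, "wy": 0, "wz": 0, "dx": -1, "dy": 0, "dz": 0, "claw": 88},
  {"wx": 0, "wy": 0, "wz": 0, "dx": -1, "dy": 0, "dz": 0, "claw": 88},
])

```text
clock: 39.8
tool_pos: [0.4394, -0.2501, 0.2298]
eef_rot: [0.706, 0.709, 0.0, -0.0]
contact_force: [0.4, 0.0, -0.0]
opening: 1.002
finger_force: 0.0
```

Run:
```python
from h import *
p,d=snap('top','top10');W=cloud('top',d)
r=W[195:275,275:400].reshape(-1,3)
q=r[r[:,2]>.172]; print('cap',len(q),q.mean(0))
r=W[195:225,300:330].reshape(-1,3);q=r[(r[:,2]>.058)&(r[:,2]<.07)];print('cup',len(q),np.median(q,0))
p,d=snap('side','side10'); s=get_state();print(s['clock'],s['tool_pos'],s['qd'],s['contact_force'])
```

```text
cap 309 [ 0.43759958 -0.0098587   0.18348386]
cup 309 [0.50934756 0.07726679 0.06525859]
39.9 [ 0.43936243 -0.25080786  0.22999079] [ 0.00765071 -0.00173655  0.00477058 -0.00584265  0.0012928   0.00165096
  0.00356328] [ 0.31381164  0.19940599 -0.57316246]
```

View pics/top10.png

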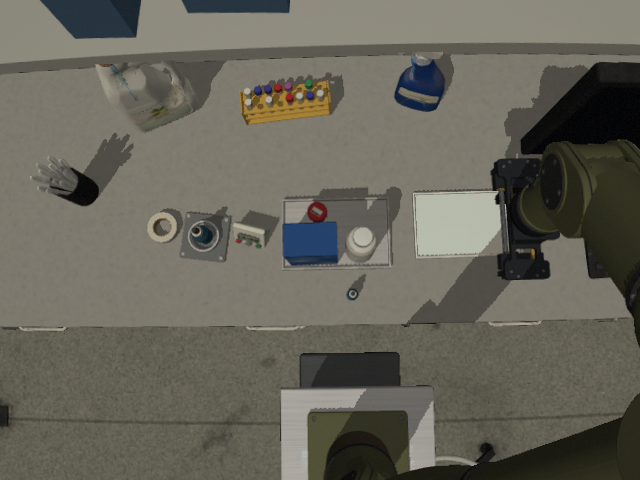

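Everything is in place. The dropper is in the holder at (203,235), and the carton (310,240), bottle (361,242) and cup (317,211) are each within about 1 mm of where they started. The gripper is clear, so I'm handing the job in.

```bash
python3 -c "
from h import *
print(workorder.finish_job())"
```

```text
the job is handed in; nothing more can be done
None
```

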